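Set the blank for its bark face and hold the suction gate open

TASK

The carver across the bench wants to work on the bark face of the blank: turn the blank a quarter turn in the jaw holder so that the bark face looks out over the green-edged side, standing upright and in the middle of the jaws, push the sliding jaw up snug so that it is clamped between both jaws, and let go of it. Then pull the spring-return suction gate out by its yellow handle until the red pointer is level with the green mark, and finish while still holding the gate there. Leave all the other loose things on the bench where they are.

Things in the scene. Friction and masses are not known exactly. Their poses are not given: they have to be found in the camera images.
- holder: Jaw holder fixed to the bench. Grey base plate 120 (x) by 235 (y) by 18 mm thick, its long way along y from -77 to +157 mm; origin on the bench under the middle of the clamping place. Its +x side is the open side with the green edge. Fixed dark jaw on the -y side: clamping face at y = -24 mm, 26 mm thick, 50 mm wide in x, top at z = 62 mm. The blank stands on the plate top, z = 18 mm.
- jaw (a joint): The sliding jaw, facing the fixed jaw from the +y side, free to slide along the holder's y; the value is the gap between the two jaw faces (m), about 0.046 when shut on the blank, up to 0.09. It stays where it is left (about 3 N of friction). Jaw 50 mm wide, top at z = 62 mm, with a bar and an orange push pad behind it.
- jaw_pad (a point): Middle of the outer (+y) face of the sliding jaw's upright orange push pad, 60 mm above the bench; the pad is 50 mm wide in x, 12 mm thick, from 20 to 75 mm above the bench; outer face 82 mm behind the clamping face. Push it towards holder -y to shut the jaw.
- blank: Half-carved wood block, 46 by 46 by 100 mm tall, about 0.13 kg, with a small carved button 15 mm high on top; loose, standing between the open jaws. Origin at the centre of its underside, z up. Its +x face is the dark brown bark face (a brown band along the top edge shows its side from above); the face behind it has carved ripples. At the start the bark face looks roughly at the sliding jaw.
- bark (a point): Centre of the blank's bark face, 50 mm above its underside, 23 mm from its axis.
- suction: Suction box fixed to the bench; origin on the bench under the front of the blue box (160 mm in +x, 130 wide, 75 mm high, a pipe behind). On its -x side a grey ledge 150 mm long, 130 wide and 55 mm high carries the gate.
- gate (a joint): Spring-return gate, a steel plate sliding out along the suction box's -x over the ledge; 0 shut, out to 0.085 m. The spring pulls it back with about 6 N shut, plus 1.2 N for each 10 mm, and snaps it shut when let go.
- handle (a point): Yellow upright handle plate on the gate: 14 mm thick along the slide (x), 46 mm wide (y), 56 mm tall; this point is the centre of its foot, 59 mm above the bench, so its top is 115 mm above the bench. Axes as the suction box. Free all round; shut, its middle stands 45 mm in front of the blue box.
- pointer (a point): Upper outer corner of the red upright pointer fin on the gate (4 mm thick along the slide, 12 mm wide, 26 mm tall, top 85 mm above the bench), in line with the middle of the handle, 57 mm to its +y side; moves with the gate.
- mark: Green mark, an upright flag 10 mm long in the slide direction, 10 mm wide, 32 mm tall, standing on the white strip at the ledge's +y edge; origin at its foot, midway along its length, 55 mm above the bench, axes as the suction box. It does not move; the pointer is level with it when both have the same x in the suction box's frame (its place differs each time, 40 to 65 mm of pull).
- swan: loose carved pale wood swan neck, 95 mm tall on a 48 mm disc foot; leave it be
- horse: loose smaller carved pale wood piece of the same curl shape, 80 mm tall; leave it be
- wax: loose amber wax jar, 60 mm wide, 70 mm tall; leave it be
- chisel: loose hand tool with a handle and steel blade, lying flat; leave it be
- brush: loose bench brush, lying flat; leave it be
- mallet: loose wooden-headed mallet, lying flat; leave it be
Mind the look-alikes: they are no part of the job. Leave any blue or orange look-alike of the blank alone.

How it is judged:
By the outcome, as a careful person would: the job done as asked, in the order asked, and still so for the second after the job is handed in, while the arm keeps its last pose, push and grip.
It also fails if it takes over 64 s, if anything falls off the work surface, if the arm or the gripper's body presses on something with over 40 N, if the wrist force passes 120 N, or if a joint passes its speed limit or range.

ROBOT

A 6-joint arm with a two-finger parallel gripper is mounted at the origin on the work surface. World frame = base frame: x ahead of the robot, y to its left, z up, the work surface at z = 0. Lengths are in m, angles in rad, forces in N, time in s.
With the tool pointing down it reaches from about 0.325 to 0.775 m from the base axis. Payload 5.5 kg.
Tool frame: the origin (TCP) lies at the very end of the fingers, on their centre line; the grasp point (between the pads) lies r.hold_point_z behind it (r.hold_point_z is the distance from the TCP to the grasp point, in m); z points along the fingers, y is the direction in which the jaws open and shut (so a half turn about z gives the same grasp; the last joint's range is limited). The gripper opens to 85 mm and grips with 20 to 120 N. Pads are 22 mm wide; open, the fingers measure 114 mm over their backs; the gripper's body (76 mm by 85 mm) begins 54 mm behind the grasp point. The pads swing forward as they close: fully open they stand 13 mm farther back than shut.
Start: joints at [1.11, 0.091, 1.231, -0, 1.82, -0.057], TCP at [0.236, 0.552, 0.231] pointing down, gripper open.
Joint ranges: [-2.87, 2.87], [-0.86, 2.18], [0.17, 2.46], [-1.51, 4.65], [0.06, 2.69], [-2.65, 2.65]. Speed limits (rad/s): [2.57, 2.57, 3.01, 3.14, 3.14, 3.14].

INTERFACE

Orientations are given as a rotation vector (axis times angle).
In Python, from plant import r gives the robot as it stands.
- The arm moves only by the shell command python3 -m handwheel 'ROWS' [OPENING] [FORCE]. ROWS is JSON, a list of rows, each an object with "linear": the shift along the tool's x, y, z in mm, a list of three; "roll": the turn about the tool's z in rad. In form: [{"linear": [x, y, z], "roll": roll}, ...]. A call has 1 to 20 rows; each row is the pose to reach, as a shift and turn from the pose commanded when the call began, along the tool's axes at that moment; what a row does not reach only later rows make up. A row lasts 1/8 s, in which the tool goes at most 62.5 mm and 10.7 degrees, less where a joint would pass 70% of its speed; a pose out of reach is approached as far as the arm can. A call with a gripper value outside its range is refused whole. OPENING is the opening in per cent of the stroke, from 0 (shut) to 100 (fully open), set as the call begins (- or left out, the last holds). The fingers move at their own pace and stop on an object; FORCE is the grip in N (left out, the last holds). Time passes only in rows, so rows that repeat a pose let the fingers close. It gives the time, the measured TCP pose, the force and the opening at its end, in the units of the state.
- r.get_state(): the state, without advancing time (a new reading comes with each control period).
- r.snapshot(name): name is "scene" or "side" or "wrist"; returns the picture (400x640x3 uint8, blue, green, red); there is no depth.
- r.camera_model(name): a dict with "vfov" (degrees; the focal length in pixels is half the picture's height over the tangent of half this angle, whatever the lens; pixels are square), "cx", "cy" (the principal point, pixels), "R" (3x3) and "t" (3): a world point X has camera coordinates R X + t; the wrist camera has in their place "hand_eye" (4x4, takes a point from camera to tool coordinates, whose origin is the TCP and whose axes are the flange's). Camera axes: x right, y down, z forward; pixel columns grow to the right and rows downward; lengths in m; the calibration is good to about 2 mm. A picture is of the moment at which its call begins: read the wrist's pose just before it. camera_model takes no time and is no camera call.
- r.finish_job(): hands the job in, once; it reports no verdict.
Trained networks look in the newest picture that a camera, given by its name, has taken for a name from the list of things; names that differ only in an ending like _2 or _b are one class to them, and where a whole thing is asked for, a point or a joint stands for the part that bears it (a point fixed in the world has none). Each returns a list of dicts, best first, with "score" (0 to 1); they miss things now and then, are a little off and sometimes report something else, mostly with a low value. They report only what shows in the picture. A call takes as long as a camera call. They do not tell look-alikes from the thing itself.
- r.recognise(camera, query): "at" ([column, row] in pixels, amid what is visible of it).
The state is a dict: "t": time; "qpos": joint angles; "qd": joint speeds; "tau": joint torques, N m; "position": TCP position; "orientation": TCP orientation; "force": force on the tool from outside, world axes, zero at the start; "moment": the same for the moment, N m; "grip_width": opening from 0.0 (shut) to 1.0 (fully open).
Only numpy, scipy, OpenCV 4.12 (cv2) and the standard library are available. Lean on these libraries where they do the work, as an engineer would, in place of code of your own. Each camera call takes 0.05 s, during which the arm holds its last target.

## Working session

There is one attempt and no reset: what is moved stays moved. The work goes in short steps, Python scripts to look and compute and a shell command to move; the robot and the scene stay as the last step left them, time stands still between calls to the robot, and variables do not carry over. Pictures are saved under pics/ and viewed, and the job is handed in when it is done.

```bash
ls; mkdir -p pics; python3 - <<'E'
from plant import r
import cv2
s=r.get_state(); print(s['t'],s['position'],s['orientation'],s['grip_width'],r.hold_point_z)
for n in ['scene','side','wrist']:
    cv2.imwrite(f'pics/{n}0.png',r.snapshot(n)); print(n,r.camera_model(n))
E
```

```text
pics
0.0 [0.23565506 0.551487   0.23014054] [-6.30014484e-01 -3.07728501e+00  2.99325790e-03] 0.9989601899934926 0.0187
scene {'vfov': 57.544657343936294, 'cx': 321.6624672720792, 'cy': 201.9289251269366, 'R': array([[-0.5371672 ,  0.84344523, -0.00717927],
       [ 0.68182561,  0.42919389, -0.59237357],
       [-0.49655336, -0.32309866, -0.80563144]]), 't': array([ 0.28487092, -0.3410611 ,  1.24516962])}
side {'vfov': 44.605742321174944, 'cx': 322.9005254813723, 'cy': 204.70096459298722, 'R': array([[ 0.86600068, -0.50003231, -0.00324289],
       [-0.38738762, -0.66678358, -0.63665571],
       [ 0.31618612,  0.55260053, -0.77114136]]), 't': array([-0.46154451,  0.24389749,  1.18823291])}
wrist {'vfov': 71.740495547212, 'cx': 319.4216919821999, 'cy': 197.49183562618848, 'hand_eye': array([[ 9.88961582e-04, -9.62036494e-01, -2.72919047e-01,
         6.91572002e-02],
       [ 9.99999511e-01,  9.51524981e-04,  2.69528059e-04,
        -6.90338386e-04],
       [ 3.93461709e-07, -2.72919180e-01,  9.62036965e-01,
        -1.42008884e-01],
       [ 0.00000000e+00,  0.00000000e+00,  0.00000000e+00,
         1.00000000e+00]])}
```

View pics/scene0.png

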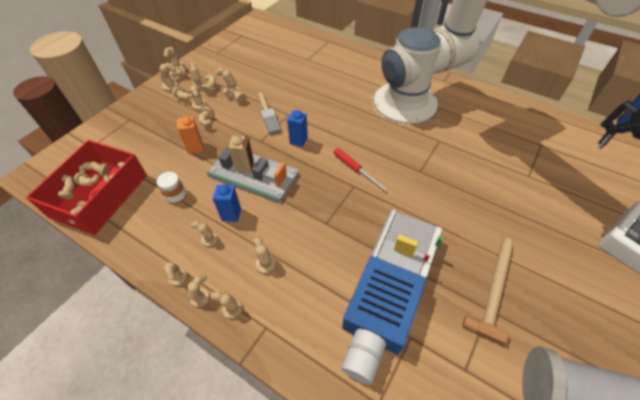

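View pics/side0.png

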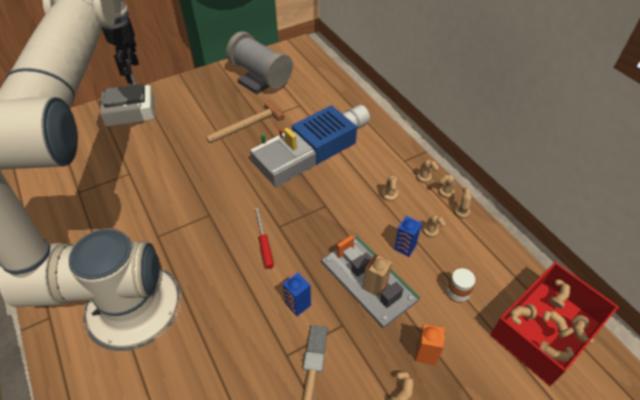

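View pics/wrist0.png

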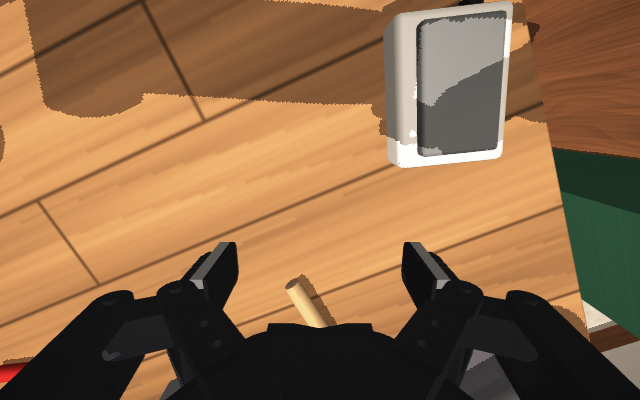

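The scene view shows the holder at about (253,172) with the blank at (240,152). The suction box is at (385,300), its yellow handle at (406,245) and the green mark at (438,240). In the side view the holder is at (370,280) and the handle at (290,138). The wrist view sees neither.

```bash
cat > h.py <<'E'
import numpy as np, cv2
from plant import r
from scipy.spatial.transform import Rotation as Ro
def cam(n,s=None):
    m=r.camera_model(n); f=200/np.tan(np.radians(m['vfov'])/2)
    if n=='wrist':
        T=np.eye(4); T[:3,:3]=Ro.from_rotvec(s['orientation']).as_matrix(); T[:3,3]=s['position']
        M=np.linalg.inv(T@np.array(m['hand_eye'])); R,t=M[:3,:3],M[:3,3]
    else: R,t=np.array(m['R']),np.array(m['t'])
    return f,m['cx'],m['cy'],R,t
def ray(c,p):
    f,cx,cy,R,t=c; d=R.T@np.array([(p[0]-cx)/f,(p[1]-cy)/f,1]); return -R.T@t,d/np.linalg.norm(d)
def at_z(c,p,z):
    o,d=ray(c,p); return o+d*(z-o[2])/d[2]
def proj(c,X):
    f,cx,cy,R,t=c; x=R@np.array(X)+t; return np.array([cx+f*x[0]/x[2],cy+f*x[1]/x[2]])
def tri(c1,p1,c2,p2):
    o1,d1=ray(c1,p1);o2,d2=ray(c2,p2)
    s=np.linalg.lstsq(np.c_[d1,-d2],o2-o1,rcond=None)[0]
    a=o1+s[0]*d1;b=o2+s[1]*d2; return (a+b)/2,np.linalg.norm(a-b)
def crop(img,x0,y0,w,h,k,name):
    cv2.imwrite('pics/'+name,cv2.resize(img[y0:y0+h,x0:x0+w],None,fx=k,fy=k,interpolation=cv2.INTER_CUBIC))
E
python3 - <<'E'
from h import *
a=cv2.imread('pics/scene0.png');b=cv2.imread('pics/side0.png')
crop(a,190,120,130,90,6,'sc_h.png');crop(b,310,220,130,110,5,'si_h.png')
crop(a,330,200,130,90,6,'sc_g.png');crop(b,240,90,130,100,6,'si_g.png')
A=cam('scene');B=cam('side')
for q in ['blank','jaw_pad','holder','suction','handle','pointer','mark']:
    u=r.recognise('scene',q);v=r.recognise('side',q)
    print(q,u[:3],v[:3]); 
    if u and v: print(tri(A,u[0]['at'],B,v[0]['at']))
E
```

```text
blank [{'at': [297.3, 128.0], 'score': 0.95}, {'at': [191.6, 133.2], 'score': 0.9}, {'at': [225.0, 200.9], 'score': 0.85}] [{'at': [378.3, 275.4], 'score': 0.96}, {'at': [427.9, 345.6], 'score': 0.86}, {'at': [297.1, 290.8], 'score': 0.75}]
(array([ 0.46212618, -0.21863702,  0.11490841]), np.float64(0.16648867328130446))
jaw_pad [{'at': [268.3, 170.8], 'score': 0.95}] [{'at': [351.0, 253.9], 'score': 0.87}, {'at': [292.3, 138.5], 'score': 0.7}]
(array([ 0.52265479, -0.17121923,  0.04902592]), np.float64(0.012505874410889462))
holder [{'at': [258.6, 178.0], 'score': 0.89}] [{'at': [363.4, 283.6], 'score': 0.58}]
(array([ 0.52329224, -0.2239865 , -0.01673961]), np.float64(0.0009083282455836945))
suction [{'at': [389.2, 295.5], 'score': 0.67}] [{'at': [305.8, 144.2], 'score': 0.67}]
(array([0.64128681, 0.26993125, 0.00266626]), np.float64(0.02710307679726329))
handle [{'at': [400.6, 254.0], 'score': 0.89}] [{'at': [295.3, 141.3], 'score': 0.95}]
(array([0.57994548, 0.24402813, 0.07074273]), np.float64(0.0013581131501344116))
pointer [{'at': [403.1, 254.1], 'score': 0.92}] [{'at': [293.9, 140.2], 'score': 0.7}]
(array([0.57794931, 0.24901149, 0.07209563]), np.float64(0.0013783960687318195))
mark [{'at': [439.1, 237.4], 'score': 0.6}, {'at': [269.1, 170.9], 'score': 0.32}] [{'at': [262.0, 137.3], 'score': 0.36}]
(array([0.49849487, 0.30105996, 0.07903809]), np.float64(0.0014020730868244127))
```

```bash
python3 - <<'E'
import cv2,numpy as np
I=[cv2.imread('pics/'+n) for n in ['sc_h.png','si_h.png','sc_g.png','si_g.png']]
I=[cv2.resize(i,(400,300)) for i in I]
E
```

```text
(no output)
```

View pics/sc_h.png

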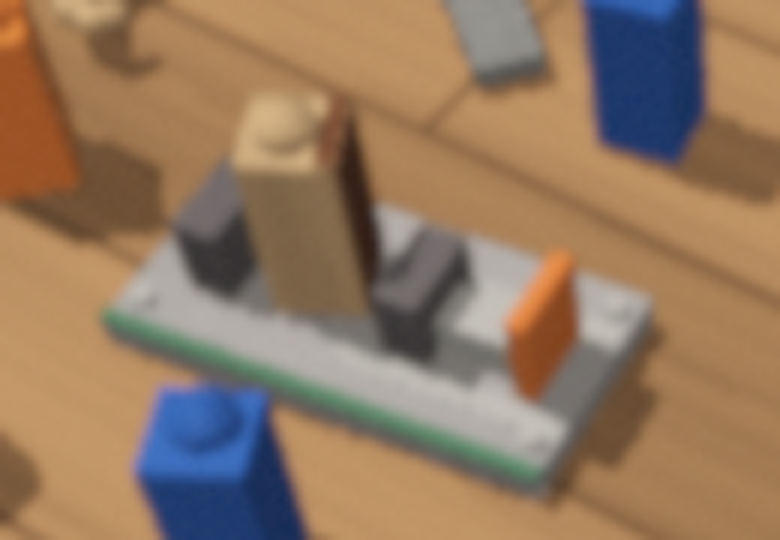

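View pics/si_h.png

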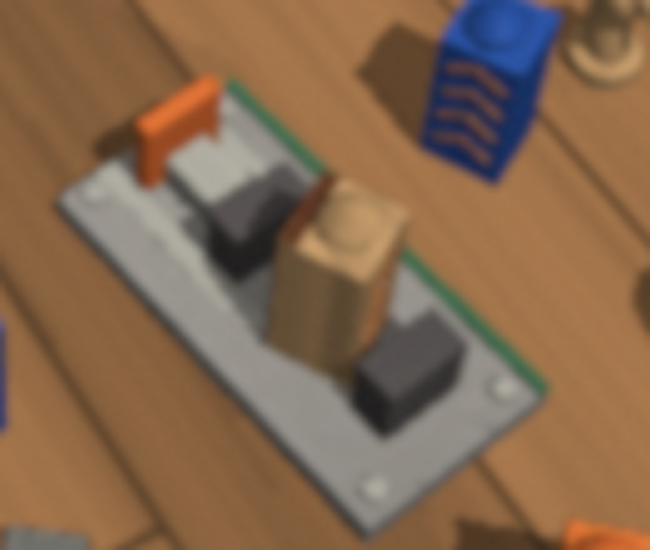

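View pics/sc_g.png

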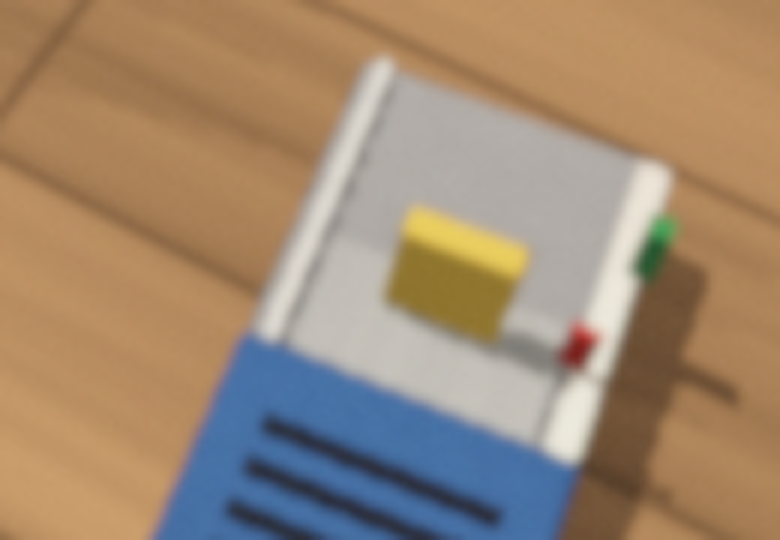

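View pics/si_g.png

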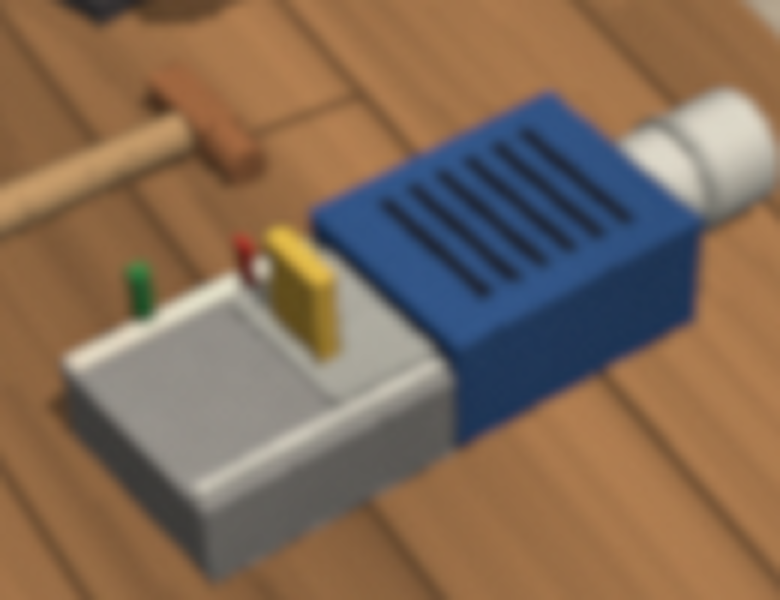

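```bash
cat > fit.py <<'E'
from h import *
from scipy.optimize import least_squares
A=cam('scene');B=cam('side')
def pc(u,x0,y0,k): return np.array([x0+(u[0]+.5)/k-.5,y0+(u[1]+.5)/k-.5])
def fit(obs,x0,free_z=False):
    # obs: (cam, px, local xyz)
    def f(p):
        c,s=np.cos(p[2]),np.sin(p[2]);o=[]
        for C,px,L in obs:
            X=[p[0]+c*L[0]-s*L[1],p[1]+s*L[0]+c*L[1],L[2]+(p[3] if free_z else 0)]
            o+=list(proj(C,X)-px)
        return o
    res=least_squares(f,x0+([0] if free_z else []),loss='soft_l1'); return res.x,np.abs(np.array(res.fun)).reshape(-1,2).round(1)
E
python3 - <<'E'
from fit import *
s=lambda u:pc(u,190,120,6); d=lambda u:pc(u,310,220,5)
obs=[(A,s((107,315)),(.06,-.077,.018)),(A,s((545,475)),(.06,.157,.018)),(A,s((652,297)),(-.06,.157,.018)),
(B,d((60,203)),(-.06,.157,.018)),(B,d((230,82)),(.06,.157,.018)),(B,d((548,388)),(.06,-.077,.018)),(B,d((370,533)),(-.06,-.077,.018))]
# holder +x ~ away (world)
for g in (0.,1.5,-1.5,3): 
    p,e=fit(obs,[.52,-.2,g],True)
    if e.max()<6: print('holder',p,e.tolist())
h=p
top=[(A,s((235,167)),0),(A,s((333,172)),1),(A,s((352,97)),2),(A,s((250,92)),3),
(B,d((352,272)),3),(B,d((278,243)),2),(B,d((330,178)),1),(B,d((408,210)),0)]
# corners local: bark +x: 1 and 2 have +x
L={0:(-.023,.023,.118),1:(.023,.023,.118),2:(.023,-.023,.118),3:(-.023,-.023,.118)}
for flip in (1,-1):
  ob=[(C,px,(L[i][0],flip*L[i][1],L[i][2])) for C,px,i in top]
  for g in (0.,1.5,-1.5,3):
    p,e=fit(ob,[.52,-.25,g],True); print('blank',flip,p,e.max())
s=lambda u:pc(u,330,200,6); d=lambda u:pc(u,240,90,6)
# suction corners: ledge front +-65 at x=-.15 z .055 ; box front top z .075 
obs=[(A,s((378,58)),(-.15,-.065,.055)),(A,s((670,172)),(-.15,.065,.055)),(A,s((248,332)),(0,-.065,.075)),(A,s((580,465)),(0,.065,.075)),
(B,d((65,362)),(-.15,.065,.055)),(B,d((205,498)),(-.15,-.065,.055)),(B,d((312,215)),(0,.065,.075)),(B,d((460,350)),(0,-.065,.075)),(B,d((552,92)),(.16,.065,.075)),(B,d((700,222)),(.16,-.065,.075))]
for g in (0.,1.5,-1.5,3):
    p,e=fit(obs,[.62,.26,g],True)
    if e.max()<6: print('suction',p,e.tolist()); g0=p
c,sn=np.cos(g0[2]),np.sin(g0[2])
def loc(X): d=X[:2]-g0[:2]; return np.array([c*d[0]+sn*d[1],-sn*d[0]+c*d[1],X[2]])
for nm,u,v in [('marktop',(665,222),(137,267)),('pointer top',(582,328),(243,240)),('handle top c',(467,240),(302,255)),('handle top L(-y+x?)',(403,238),None),('hcorner',(408,206),(322,276)),]:
    if v: X,e=tri(A,s(u),B,d(v)); print(nm,X,e,'local',loc(X))
E
```

```text
holder [ 0.53612156 -0.27227994  0.15245919 -0.00079227] [[0.5, 0.8], [0.8, 0.3], [0.8, 0.7], [1.1, 0.2], [0.2, 0.1], [0.4, 0.1], [0.3, 0.0]]
holder [ 0.53612156 -0.27227994  0.15245919 -0.00079227] [[0.5, 0.8], [0.8, 0.3], [0.8, 0.7], [1.1, 0.2], [0.2, 0.1], [0.4, 0.1], [0.3, 0.0]]
holder [ 0.53612156 -0.27227994  0.1524592  -0.00079227] [[0.5, 0.8], [0.8, 0.3], [0.8, 0.7], [1.1, 0.2], [0.2, 0.1], [0.4, 0.1], [0.3, 0.0]]
holder [ 0.53612156 -0.27227994  0.15245919 -0.00079227] [[0.5, 0.8], [0.8, 0.3], [0.8, 0.7], [1.1, 0.2], [0.2, 0.1], [0.4, 0.1], [0.3, 0.0]]
blank 1 [ 0.52879728 -0.26094604  0.34480539 -0.0015381 ] 27.3
blank 1 [ 0.52809548 -0.26328782  3.23111618 -0.00832942] 24.4
blank 1 [ 0.52809563 -0.26328764 -3.05204175 -0.00832865] 24.4
blank 1 [ 0.5280961  -0.26328705  3.23122962 -0.00832624] 24.4
blank -1 [ 5.30261172e-01 -2.61796789e-01  2.07377662e+00 -7.15032208e-04] 3.1
blank -1 [ 5.30261172e-01 -2.61796789e-01  2.07377639e+00 -7.15032338e-04] 3.1
blank -1 [ 5.30261172e-01 -2.61796789e-01 -4.20940857e+00 -7.15032077e-04] 3.1
blank -1 [ 5.30261172e-01 -2.61796789e-01  
[... 495 characters left out ...]
0.0], [0.6, 0.2], [0.0, 3.0], [0.7, 0.7], [0.2, 0.3], [0.5, 0.4], [1.8, 0.4]]
suction [ 0.60979798  0.25122216  0.12203948 -0.00305509] [[1.5, 0.7], [1.0, 0.4], [0.4, 0.8], [0.7, 0.0], [0.6, 0.2], [0.0, 3.0], [0.7, 0.7], [0.2, 0.3], [0.5, 0.4], [1.8, 0.4]]
marktop [0.50178449 0.30286637 0.08892392] 0.0013608149381583528 local [-0.10092314  0.06440931  0.08892392]
pointer top [0.55779831 0.29502087 0.08663235] 0.004409946083340038 local [-0.04628101  0.04980323  0.08663235]
handle top c [0.56477552 0.2450354  0.11348782] 0.0007887462862014212 local [-0.04544076 -0.00065986  0.11348782]
hcorner [0.56479384 0.22185422 0.11758497] 0.0028592869313756797 local [-0.04824458 -0.02367086  0.11758497]
```

```bash
cat >> h.py <<'E'
def head(s):
    R=Ro.from_rotvec(s['orientation']).as_matrix(); return np.arctan2(R[1,1],R[0,1]),R
def rel(X,th=None):
    s=r.get_state(); h,R=head(s); d=R.T@(np.array(X)-s['position'])*1000
    dr=0 if th is None else (h-th+np.pi)%(2*np.pi)-np.pi
    print('t',s['t'],'pos',s['position'].round(4),'head',round(h,3),'-> linear',d.round(1),'roll',round(dr,3),'q',np.round(s['qpos'],2),'F',np.round(s['force'],1),'grip',round(s['grip_width'],3))
E
python3 -c "
from h import *
rel([.572,-.335,.23],.503)"
```

```text
t 0.85 pos [0.2358 0.5518 0.2313] head 1.167 -> linear [-657.6 -683.3    1.3] roll 0.664 q [ 1.11  0.09  1.23  0.    1.82 -0.06] F [-1.  -0.8  0.8] grip 0.999
```

```bash
python3 -m handwheel '[{"linear":[-658,-683,0],"roll":0.664},{"linear":[-658,-683,0],"roll":0.664},{"linear":[-658,-683,0],"roll":0.664},{"linear":[-658,-683,0],"roll":0.664},{"linear":[-658,-683,0],"roll":0.664},{"linear":[-658,-683,0],"roll":0.664},{"linear":[-658,-683,0],"roll":0.664},{"linear":[-658,-683,0],"roll":0.664},{"linear":[-658,-683,0],"roll":0.664},{"linear":[-658,-683,0],"roll":0.664},{"linear":[-658,-683,0],"roll":0.664},{"linear":[-658,-683,0],"roll":0.664},{"linear":[-658,-683,0],"roll":0.664},{"linear":[-658,-683,0],"roll":0.664},{"linear":[-658,-683,0],"roll":0.664},{"linear":[-658,-683,0],"roll":0.664},{"linear":[-658,-683,0],"roll":0.664},{"linear":[-658,-683,0],"roll":0.664}]' 100
python3 - <<'E'
from h import *
s=r.get_state(); i=r.snapshot('wrist'); cv2.imwrite('pics/w1.png',i); np.save('w1.npy',np.r_[s['position'],s['orientation']]); rel([.53,-.262,.23])
E
```

```text
t: 3.1
position: [0.5726, -0.3335, 0.2324]
orientation: [1.596, 2.704, 0.001]
force: [-0.6, -0.2, 0.6]
grip_width: 0.998
t 3.15 pos [ 0.5726 -0.3334  0.2327] head 0.505 -> linear [83.1 -2.7  2.6] roll 0 q [-0.58  0.26  1.04  0.    1.84 -1.08] F [ 0.3  0.4 -0. ] grip 1.004
```

View pics/w1.png

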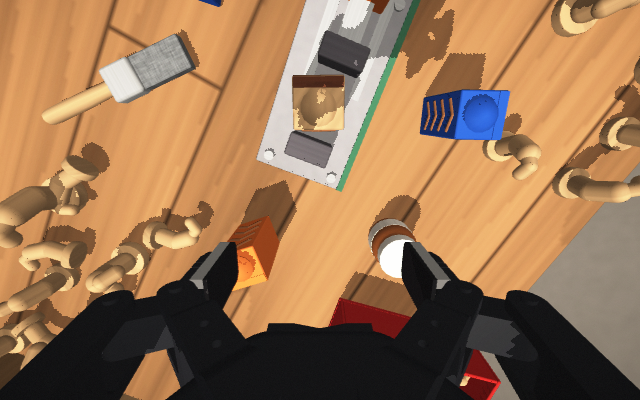

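The wrist view shows the blank's top at about (318,105) with the bark band along its upper edge, the fixed jaw at (310,150), the sliding jaw at (345,53) and the green edge to the right.

```bash
python3 - <<'E'
from h import *
crop(cv2.imread('pics/w1.png'),250,0,190,200,4,'w1c.png')
E
```

```text
(no output)
```

View pics/w1c.png

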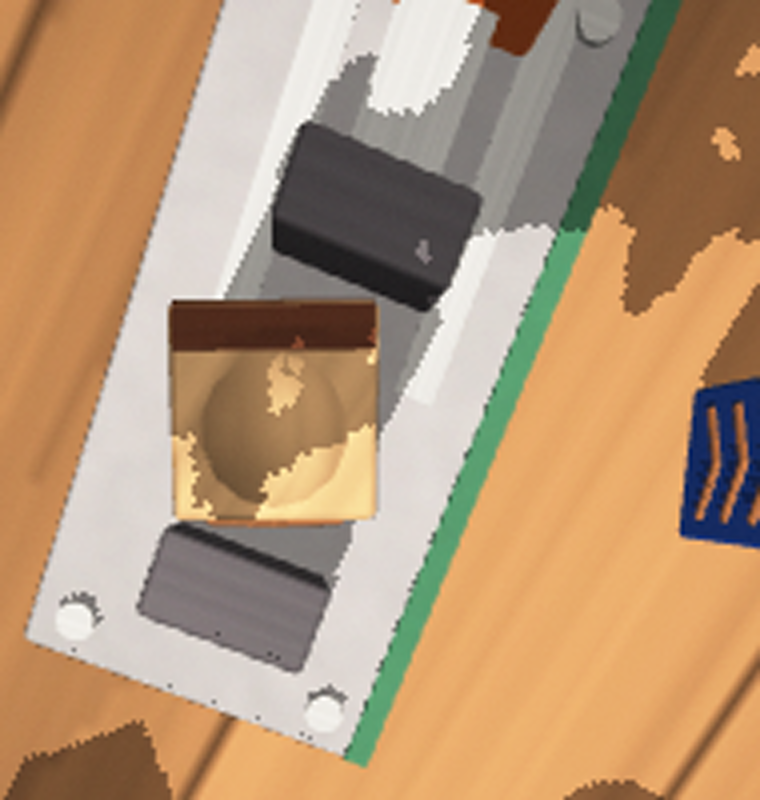

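```bash
cat >w1.py <<'E'
from fit import *
v=np.load('w1.npy'); W=cam('wrist',dict(position=v[:3],orientation=v[3:]))
k=lambda u:pc(u,250,0,4)
E
python3 - <<'E'
from w1 import *
top=[((170,302),(.023,.023,.118)),((377,302),(.023,-.023,.118)),((376,517),(-.023,-.023,.118)),((174,521),(-.023,.023,.118))]
print(fit([(W,k(u),L) for u,L in top],[.53,-.26,2.07],True))
b,e=fit([(W,k(u),L) for u,L in top],[.53,-.26,2.07]); print('blank',b,e.tolist())
pts=[((27,637),(-.06,-.077,.018)),((367,767),(.06,-.077,.018)),((300,672),(.025,-.05,.062)),((138,610),(-.025,-.05,.062)),((328,588),(.025,-.024,.062)),((180,532),(-.025,-.024,.062))]
h,e=fit([(W,k(u),L) for u,L in pts],[.53,-.26,.15]); print('holder',h,e.tolist())
c,s=np.cos(h[2]),np.sin(h[2])
for nm,u in [('jaw -x',(273,212)),('jaw +x',(440,288)),('jaw back -x',(305,122)),('back+x',(482,197))]:
    X=at_z(W,k(u),.062); d=X[:2]-h[:2]; print(nm,c*d[0]+s*d[1],-s*d[0]+c*d[1])
h2=[.5361,-.2723,.1525]
for u,L in pts:
    X=[h2[0]+np.cos(h2[2])*L[0]-np.sin(h2[2])*L[1],h2[1]+np.sin(h2[2])*L[0]+np.cos(h2[2])*L[1],L[2]]
    print((proj(W,X)-k(u)).round(1))
E
```

```text
(array([ 0.53133731, -0.26199916,  2.08365008, -0.00576165]), array([[0.4, 0.3],
       [0.4, 0.1],
       [0.2, 0.2],
       [0.3, 0.4]]))
blank [ 0.53152803 -0.26233233  2.08345489] [[1.1, 0.3], [1.0, 0.7], [0.3, 0.9], [0.3, 0.3]]
holder [ 0.53973701 -0.27184041  0.13741104] [[0.9, 0.3], [0.3, 0.4], [0.7, 1.0], [0.2, 0.6], [2.2, 0.4], [3.0, 2.1]]
jaw -x -0.025825056119957546 0.058643634189074804
jaw +x 0.021077416768949565 0.05757565063802011
jaw back -x -0.025653562349024765 0.08056756794912742
back+x 0.022594464186495546 0.08102309300136899
[-2.9 -0.4]
[-1.1 -1.7]
[-1.5 -0.3]
[-2.8 -0.1]
[-0.4 -1. ]
[-5.9 -2.9]
```

```bash
python3 - <<'E'
from w1 import *
for n,a,b in [('-x',(27,637),(225,0)),('+x',(367,767),(683,0)),('jaw slide back',(305,122),(482,197)),('front',(273,212),(440,288)),('fixed back',(138,610),(300,672)),('fixedfront',(180,525),(328,578))]:
    z=.018 if 'x' in n else .062
    P,Q=at_z(W,k(a),z),at_z(W,k(b),z); d=Q-P; y=np.arctan2(d[1],d[0]); 
    print(n,P[:2],Q[:2],(y-np.pi/2 if 'x' in n else y))
P1,P2=[at_z(W,k(a),.018) for a in ((27,637),(225,0))]; Q1,Q2=[at_z(W,k(a),.018) for a in ((367,767),(683,0))]
n=(P2-P1)[:2];n/=np.linalg.norm(n);nn=np.array([n[1],-n[0]]);print('width',nn@(Q1-P1)[:2],nn@(Q2-P1)[:2])
I=cv2.imread('pics/w1.png');h2=[.537,-.272,.150]
def pl(L,h):return tuple(int(round(x*4)) for x in proj(W,[h[0]+np.cos(h[2])*L[0]-np.sin(h[2])*L[1],h[1]+np.sin(h[2])*L[0]+np.cos(h[2])*L[1],L[2]]))
J=cv2.resize(I,None,fx=4,fy=4)
def poly(Ls,h,c): cv2.polylines(J,[np.array([pl(L,h) for L in Ls])],True,c,1)
for h,c in [([.5361,-.2723,.1525],(0,255,0)),([.5397,-.2718,.137],(0,0,255))]:
    poly([(-.06,-.077,.018),(.06,-.077,.018),(.06,.157,.018),(-.06,.157,.018)],h,c)
    poly([(-.025,-.05,.062),(.025,-.05,.062),(.025,-.024,.062),(-.025,-.024,.062)],h,c)
cv2.imwrite('pics/ov1.png',J[0:800,1000:1760])
E
```

```text
-x [ 0.49200608 -0.35617083] [ 0.46408712 -0.16908453] 0.14813716011239375
+x [ 0.6095934 -0.3405867] [ 0.57560722 -0.10733548] 0.1446881154398969
jaw slide back [ 0.5032892  -0.19554628] [ 0.55102004 -0.18848608] 0.1468520758551791
front [ 0.50612244 -0.21728705] [ 0.5527291  -0.21192031] 0.11464466694797246
fixed back [ 0.51936449 -0.3311711 ] [ 0.5744952  -0.32354876] -1.4334078877700724
fixedfront [ 0.51888116 -0.30120117] [ 0.56756708 -0.29298096] -1.4035322904259844
width 0.11859962764053085 0.119412614874104
```

View pics/ov1.png

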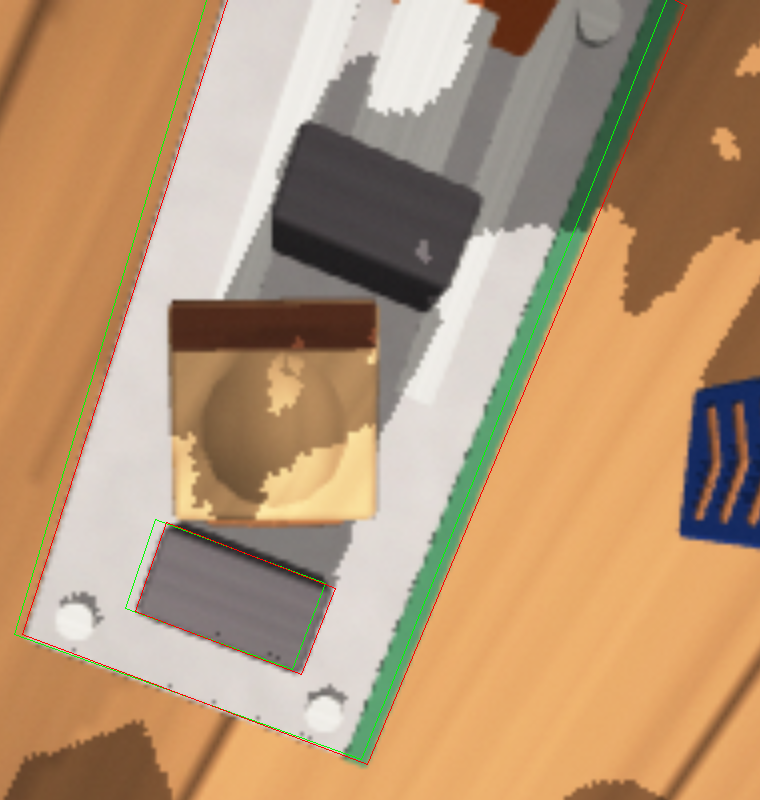

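```bash
python3 -c "
from h import *
rel([.5315,-.2623,.082],.5127)"
```

```text
t 3.15 pos [ 0.5726 -0.3334  0.2327] head 0.505 -> linear [ 82.3  -1.7 150.6] roll -0.008 q [-0.58  0.26  1.04  0.    1.84 -1.08] F [ 0.3  0.4 -0. ] grip 1.004
```

```bash
python3 -m handwheel '[{"linear":[41,-1,0],"roll":-0.01},{"linear":[82,-2,0],"roll":-0.01},{"linear":[82,-2,0],"roll":-0.01},{"linear":[82,-2,40],"roll":-0.01},{"linear":[82,-2,80],"roll":-0.01},{"linear":[82,-2,110],"roll":-0.01},{"linear":[82,-2,130],"roll":-0.01},{"linear":[82,-2,145],"roll":-0.01},{"linear":[82,-2,150],"roll":-0.01},{"linear":[82,-2,150],"roll":-0.01}]' 100
python3 - <<'E'
from h import *
crop(r.snapshot('scene'),170,60,160,140,5,'s2.png');crop(r.snapshot('side'),300,180,160,150,5,'d2.png')
rel([.5315,-.2623,.082],.5127)
E
```

```text
t: 4.4
position: [0.5315, -0.2641, 0.0819]
orientation: [1.585, 2.712, -0.0]
force: [-0.2, 0.7, -0.1]
grip_width: 0.998
t 4.5 pos [ 0.5318 -0.2643  0.0826] head 0.513 -> linear [1.9 0.8 0.6] roll 0.0 q [-0.52  0.09  1.49 -0.    1.55 -1.03] F [ 1.7 -0.8  0.6] grip 0.997
```

View pics/s2.png

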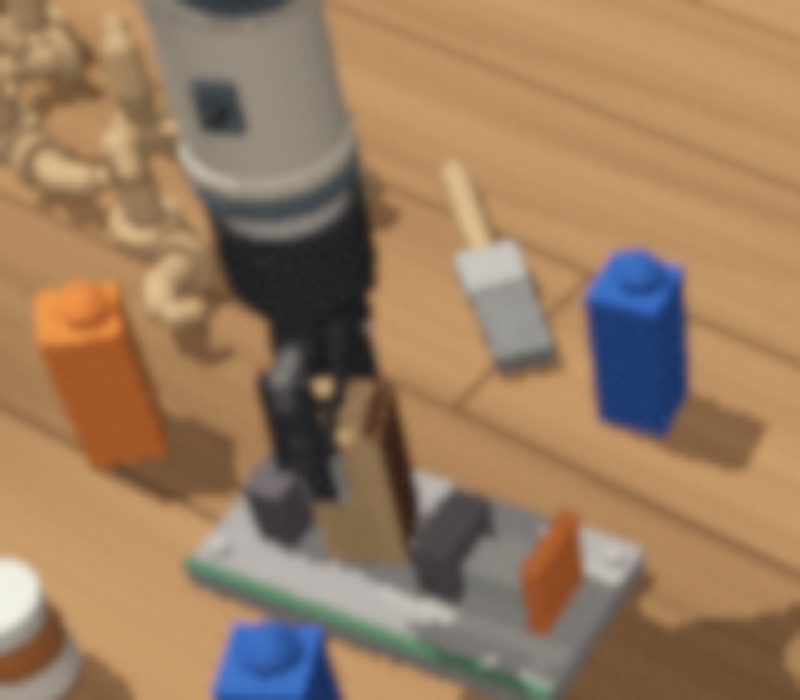

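View pics/d2.png

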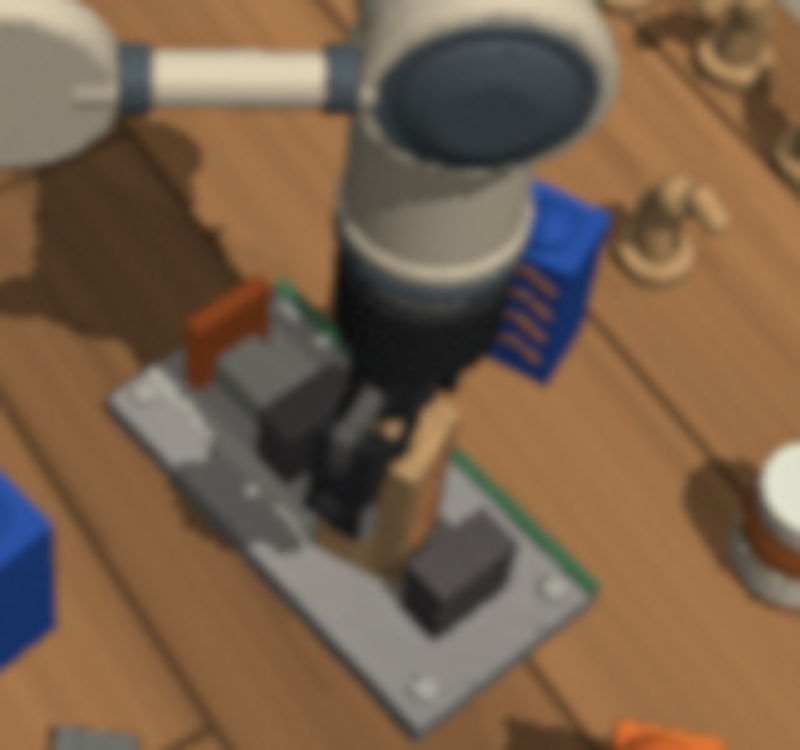

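The fingers straddle the blank above the jaws in both views, with the button still visible between them. I'll close them now.

```bash
python3 -m handwheel '[{"linear":[2,0,0],"roll":0},{"linear":[2,0,0],"roll":0},{"linear":[2,0,0],"roll":0},{"linear":[2,0,0],"roll":0},{"linear":[2,0,0],"roll":0},{"linear":[2,0,0],"roll":0}]' 0 50
python3 -m handwheel '[{"linear":[0,0,-15],"roll":0},{"linear":[0,0,-30],"roll":0},{"linear":[0,0,-55],"roll":0},{"linear":[0,0,-75],"roll":0},{"linear":[0,0,-75],"roll":0}]'
python3 - <<'E'
from h import *
crop(r.snapshot('scene'),170,60,160,140,5,'s3.png');crop(r.snapshot('side'),300,150,160,150,5,'d3.png')
s=r.get_state();W=cam('wrist',s); cv2.imwrite('pics/w3.png',r.snapshot('wrist'))
rel([.5387,-.2718,.16],-1.426)
E
```

```text
t: 5.25
position: [0.5306, -0.2622, 0.0819]
orientation: [1.585, 2.712, 0.0]
force: [0.6, 0.3, 5.2]
grip_width: 0.532
t: 5.88
position: [0.5311, -0.2628, 0.1591]
orientation: [1.583, 2.708, -0.0]
force: [-0.5, 0.1, -1.5]
grip_width: 0.532
t 6.025 pos [ 0.5298 -0.2621  0.1552] head 0.513 -> linear [-12.8   2.9  -4.9] roll 1.939 q [-0.52  0.07  1.39 -0.    1.69 -1.03] F [ 0.1 -0.4 -1.4] grip 0.536
```

View pics/s3.png

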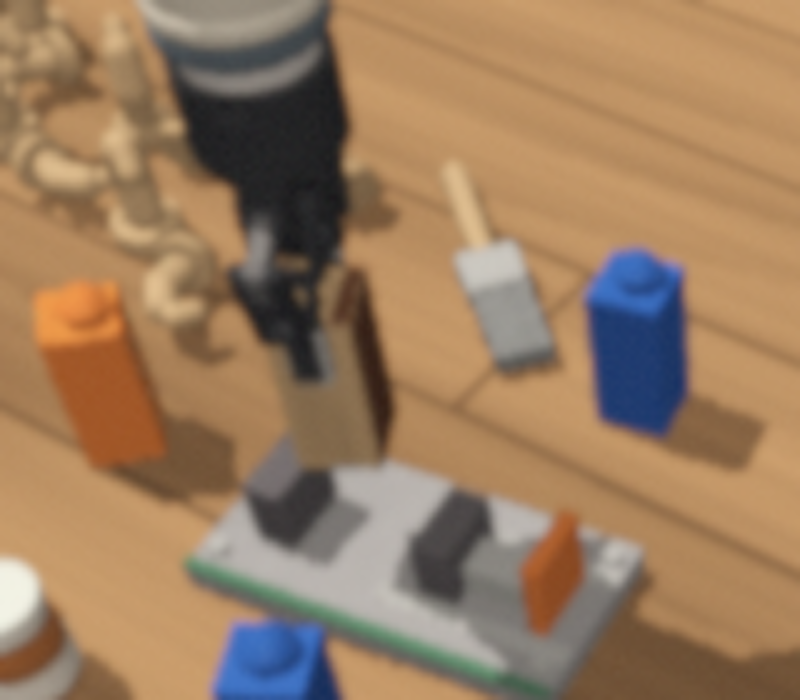

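View pics/d3.png

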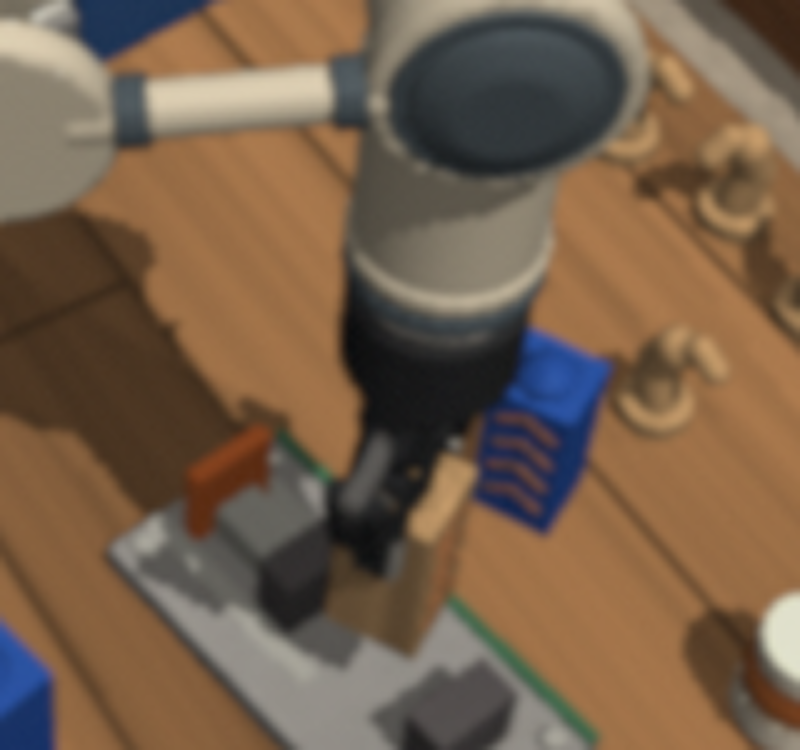

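View pics/w3.png

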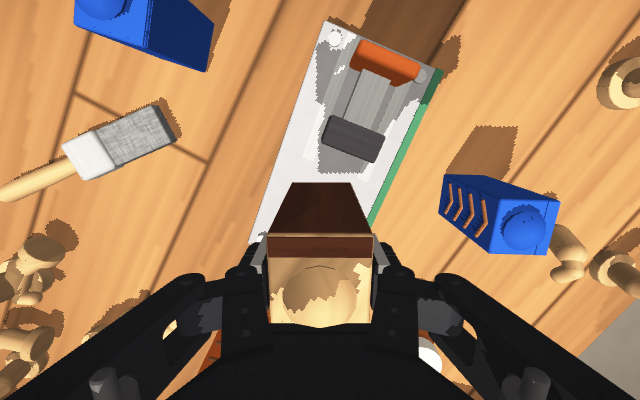

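```bash
python3 - <<'E'
from h import *
m=r.camera_model('wrist');H=np.array(m['hand_eye']);f=200/np.tan(np.radians(m['vfov'])/2)
for p in [(269,235),(372,235),(292,183),(351,183)]:
    d=H[:3,:3]@[(p[0]-m['cx'])/f,(p[1]-m['cy'])/f,1]; o=H[:3,3]
    z=-.036 if p[1]>200 else .064
    print(p,(o+d*(z-o[2])/d[2])*1000)
E
```

```text
(269, 235) [ 22.48802904 -21.3979998  -36.        ]
(372, 235) [ 22.5272333   21.27771345 -36.        ]
(292, 183) [ 21.76942182 -21.40921217  64.        ]
(351, 183) [21.81229026 23.59958854 64.        ]
```

```bash
python3 -m handwheel '[{"linear":[-10,3.5,0],"roll":0.18},{"linear":[-10,3.5,0],"roll":0.36},{"linear":[-10,3.5,0],"roll":0.54},{"linear":[-10,3.5,0],"roll":0.72},{"linear":[-10,3.5,0],"roll":0.9},{"linear":[-10,3.5,0],"roll":1.08},{"linear":[-10,3.5,0],"roll":1.26},{"linear":[-10,3.5,0],"roll":1.44},{"linear":[-10,3.5,0],"roll":1.62},{"linear":[-10,3.5,0],"roll":1.8},{"linear":[-10,3.5,0],"roll":1.94},{"linear":[-10,3.5,0],"roll":1.94},{"linear":[-10,3.5,0],"roll":1.94},{"linear":[-10,3.5,0],"roll":1.94}]'
python3 - <<'E'
from h import *
s=r.get_state(); np.save('w4.npy',np.r_[s['position'],s['orientation']]); i=r.snapshot('wrist');cv2.imwrite('pics/w4.png',i)
rel([.5388,-.2695,.083],-1.426)
E
```

```text
t: 7.78
position: [0.5381, -0.2692, 0.1559]
orientation: [-3.133, -0.228, 0.001]
force: [-0.5, -0.4, -1.9]
grip_width: 0.529
t 7.825 pos [ 0.5381 -0.2692  0.1561] head -1.426 -> linear [ 0.7  0.4 73.1] roll 0.0 q [-0.52  0.09  1.36 -0.    1.69  0.91] F [-0.1  0.2 -2.1] grip 0.529
```

View pics/w4.png

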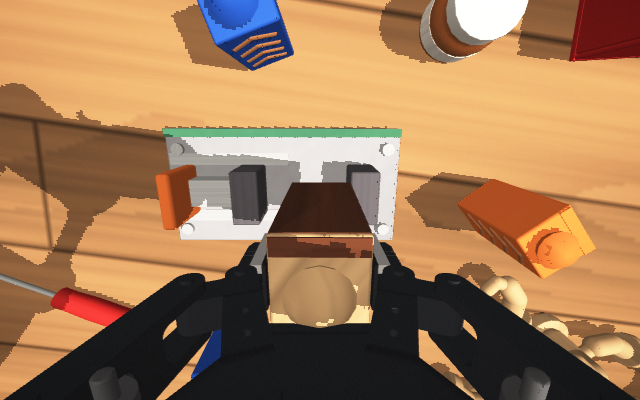

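```bash
python3 - <<'E'
from h import *
crop(cv2.imread('pics/w4.png'),145,115,265,130,3,'w4c.png')
E
```

```text
(no output)
```

View pics/w4c.png

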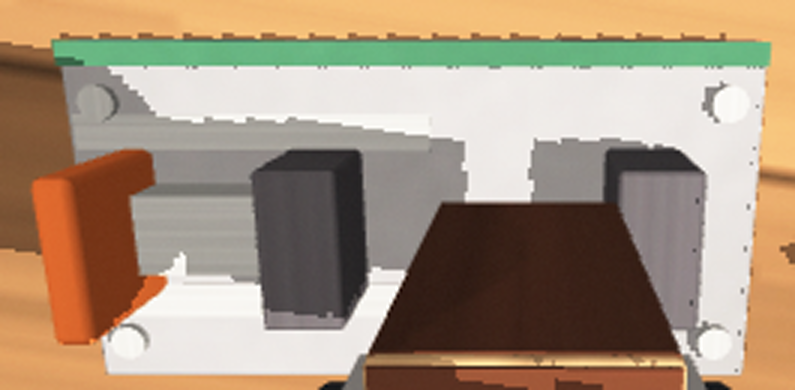

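```bash
python3 - <<'E'
from fit import *
v=np.load('w4.npy'); W=cam('wrist',dict(position=v[:3],orientation=v[3:]));k=lambda u:pc(u,145,115,3)
pts=[((770,42),(.06,-.077,.018)),((52,42),(.06,.157,.018)),((743,374),(-.06,-.077,.018)),((107,373),(-.06,.157,.018)),((620,172),(.025,-.024,.062)),((705,173),(.025,-.05,.062)),((699,328),(-.025,-.05,.062))]
for fz in (0,1):
  h,e=fit([(W,k(u),L) for u,L in pts],[.53,-.26,.15],fz); print('holder',h,e.tolist())
h,e=fit([(W,k(u),L) for u,L in pts],[.53,-.26,.15])
c,s=np.cos(h[2]),np.sin(h[2])
def loc(X): d=np.array(X)[:2]-h[:2]; return (c*d[0]+s*d[1],-s*d[0]+c*d[1])
for u,z in [((343,168),.062),((340,318),.062),((252,172),.062),((265,318),.062),((35,180),.075),((57,342),.075),((450,203),.093),((610,203),.093)]: print(u,np.round(loc(at_z(W,k(u),z)),4))
print('tcp',loc(v[:3]))
E
```

```text
holder [ 0.53881103 -0.27283926  0.14719654] [[0.4, 0.6], [0.7, 0.4], [0.0, 1.1], [0.7, 1.6], [0.5, 0.5], [1.2, 0.9], [0.0, 1.6]]
holder [ 0.53866562 -0.27295652  0.14628735 -0.00124428] [[0.6, 0.4], [1.6, 0.4], [0.3, 0.8], [0.1, 1.1], [0.6, 0.6], [1.1, 0.9], [0.2, 1.3]]
(343, 168) [0.0258 0.0552]
(340, 318) [-0.0202  0.0589]
(252, 172) [0.0246 0.0815]
(265, 318) [-0.0201  0.0816]
(35, 180) [0.0249 0.1366]
(57, 342) [-0.0226  0.1379]
(450, 203) [0.0224 0.0219]
(610, 203) [ 0.0224 -0.0186]
tcp (np.float64(-0.0002019393384542304), np.float64(0.0037480132100783476))
```

```bash
python3 -m handwheel '[{"linear":[1,2,10],"roll":0},{"linear":[1,2,30],"roll":0},{"linear":[1,2,50],"roll":0},{"linear":[1,2,62],"roll":0},{"linear":[1,2,69],"roll":0},{"linear":[1,2,73],"roll":0},{"linear":[1,2,74.5],"roll":0},{"linear":[1,2,74.5],"roll":0},{"linear":[1,2,74.5],"roll":0}]'
python3 - <<'E'
from h import *
rel([.5388,-.2695,.083],-1.426)
crop(r.snapshot('scene'),170,60,160,140,5,'s5.png');crop(r.snapshot('side'),300,180,160,150,5,'d5.png')
E
```

```text
t: 8.95
position: [0.5397, -0.2712, 0.0824]
orientation: [3.133, 0.226, 0.001]
force: [-0.1, 0.9, -1.8]
grip_width: 0.53
t 8.95 pos [ 0.5397 -0.2712  0.0824] head -1.427 -> linear [-0.6 -1.8 -0.7] roll -0.001 q [-0.52  0.12  1.46 -0.    1.56  0.91] F [-0.1  0.9 -1.8] grip 0.53
```

View pics/s5.png

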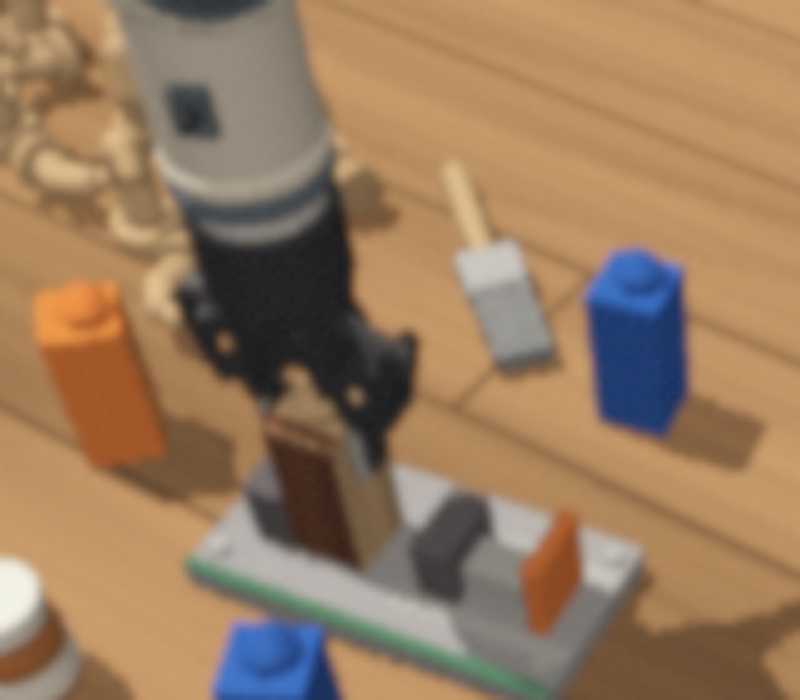

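View pics/d5.png

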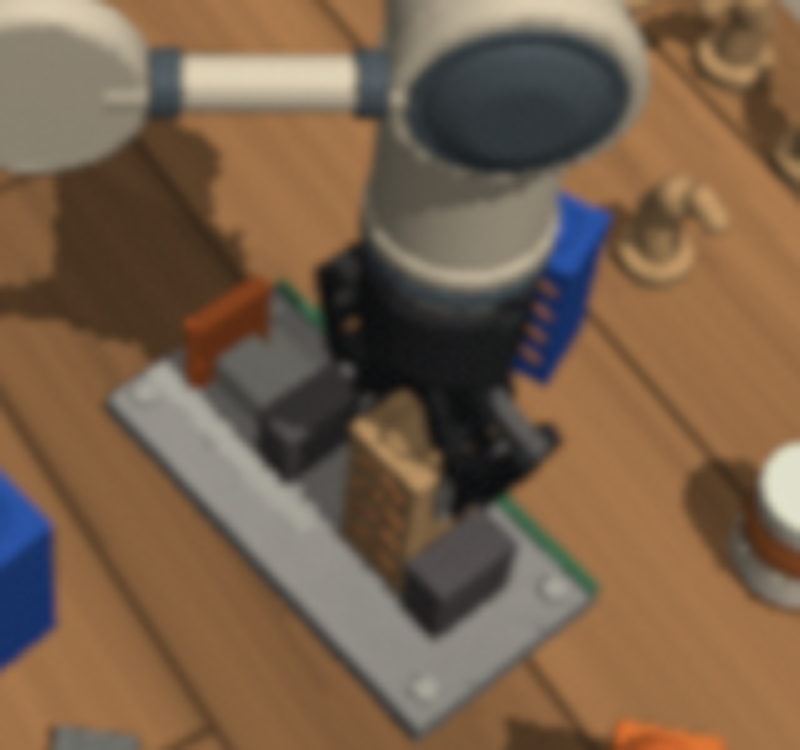

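```bash
python3 -m handwheel '[{"linear":[0,0,0.6],"roll":0},{"linear":[0,0,0.6],"roll":0}]'; python3 -m handwheel '[{"linear":[0,0,0],"roll":0},{"linear":[0,0,0],"roll":0},{"linear":[0,0,0],"roll":0},{"linear":[0,0,-8],"roll":0},{"linear":[0,0,-30],"roll":0},{"linear":[0,0,-60],"roll":0},{"linear":[0,0,-95],"roll":0},{"linear":[0,0,-95],"roll":0}]' 85
python3 - <<'E'
from h import *
h=[.5388,-.2728,.147];c,s=np.cos(h[2]),np.sin(h[2]);y=.185
s_=r.get_state(); np.save('w6.npy',np.r_[s_['position'],s_['orientation']]); cv2.imwrite('pics/w6.png',r.snapshot('wrist'))
rel([h[0]-s*y,h[1]+c*y,.177],.147)
rel([h[0]-s*y,h[1]+c*y,.048],.147)
crop(r.snapshot('scene'),170,60,160,140,5,'s6.png')
E
```

```text
t: 9.3
position: [0.5397, -0.2712, 0.0819]
orientation: [3.133, 0.226, 0.001]
force: [0.3, 1.0, 2.5]
grip_width: 0.531
t: 10.3
position: [0.5409, -0.2719, 0.1811]
orientation: [3.129, 0.225, 0.01]
force: [-0.3, 0.5, -0.3]
grip_width: 0.852
t 10.35 pos [ 0.5402 -0.2715  0.1785] head -1.427 -> linear [  -2.2 -183.9    1. ] roll -1.574 q [-0.52  0.1   1.32  0.    1.72  0.9 ] F [-0.   0.5 -0.5] grip 0.852
t 10.35 pos [ 0.5402 -0.2715  0.1785] head -1.427 -> linear [  -2.6 -184.2  130. ] roll -1.574 q [-0.52  0.1   1.32  0.    1.72  0.9 ] F [-0.   0.5 -0.5] grip 0.852
```

View pics/w6.png

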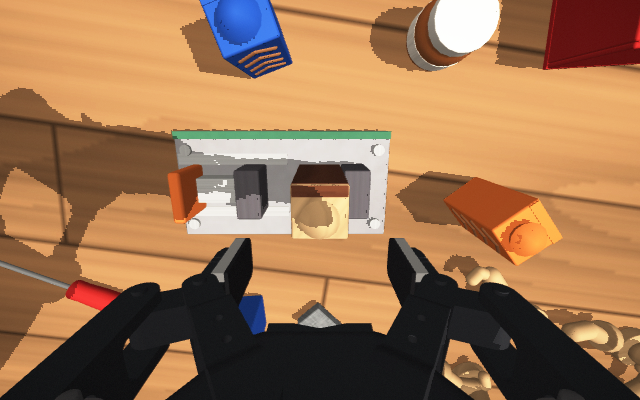

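View pics/s6.png

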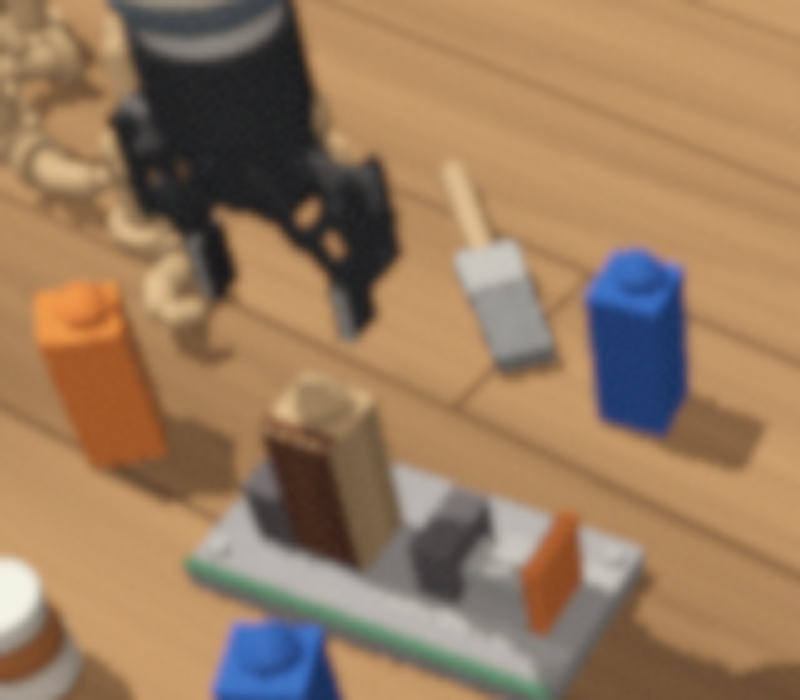

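The blank stands upright with the bark facing the green edge. Next I'll close the fingers and go behind the push pad.

```bash
python3 -c "
from h import *
A=cam('scene');B=cam('side')
print(tri(A,(297.3,128),B,(297.1,290.8)))"
python3 -m handwheel '[{"linear":[-2,-60,0],"roll":-0.17},{"linear":[-2,-120,0],"roll":-0.34},{"linear":[-2,-184,0],"roll":-0.51},{"linear":[-2,-184,0],"roll":-0.68},{"linear":[-2,-184,0],"roll":-0.85},{"linear":[-2,-184,0],"roll":-1.02},{"linear":[-2,-184,0],"roll":-1.19},{"linear":[-2,-184,0],"roll":-1.36},{"linear":[-2,-184,0],"roll":-1.53},{"linear":[-2,-184,0],"roll":-1.573},{"linear":[-2,-184,0],"roll":-1.573},{"linear":[-2,-184,0],"roll":-1.573}]' 0 50
python3 - <<'E'
from h import *
h=[.5388,-.2728,.147];c,s=np.cos(h[2]),np.sin(h[2]);y=.185
rel([h[0]-s*y,h[1]+c*y,.048],.147)
E
```

```text
(array([ 0.35098405, -0.19791994,  0.0585161 ]), np.float64(0.0036585588821098428))
t: 11.9
position: [0.5108, -0.0892, 0.1752]
orientation: [-2.054, -2.376, 0.001]
force: [-0.3, 0.5, 0.2]
grip_width: -0.004
t 11.9 pos [ 0.5108 -0.0892  0.1752] head 0.145 -> linear [ -0.8   1.  127.2] roll -0.002 q [-0.24 -0.13  1.55 -0.    1.73 -0.38] F [-0.3  0.5  0.2] grip -0.004
```

```bash
python3 -c "
from h import *
A=cam('scene')
for p in [(336,150),(347,160),(385,190)]: print(at_z(A,p,.012))"
python3 -m handwheel '[{"linear":[0,1,40],"roll":0},{"linear":[0,1,80],"roll":0},{"linear":[0,1,110],"roll":0},{"linear":[0,1,125],"roll":0},{"linear":[0,1,127],"roll":0},{"linear":[0,1,127],"roll":0}]'
python3 - <<'E'
from h import *
rel([.5,-.1,.048],.147)
crop(r.snapshot('scene'),170,60,200,140,4,'s7.png');crop(r.snapshot('side'),280,150,160,150,5,'d7.png')
E
```

```text
[ 0.32953933 -0.07658854  0.012     ]
[ 0.34727676 -0.02804482  0.012     ]
[0.38870107 0.11705154 0.012     ]
t: 12.65
position: [0.5128, -0.0893, 0.0505]
orientation: [2.053, 2.376, 0.001]
force: [-0.3, -0.6, 0.2]
grip_width: -0.001
t 12.65 pos [ 0.5128 -0.0893  0.0505] head 0.146 -> linear [ -8.7 -14.3   2.5] roll -0.001 q [-0.24 -0.08  1.73  0.    1.5  -0.38] F [-0.3 -0.6  0.2] grip -0.001
```

View pics/s7.png

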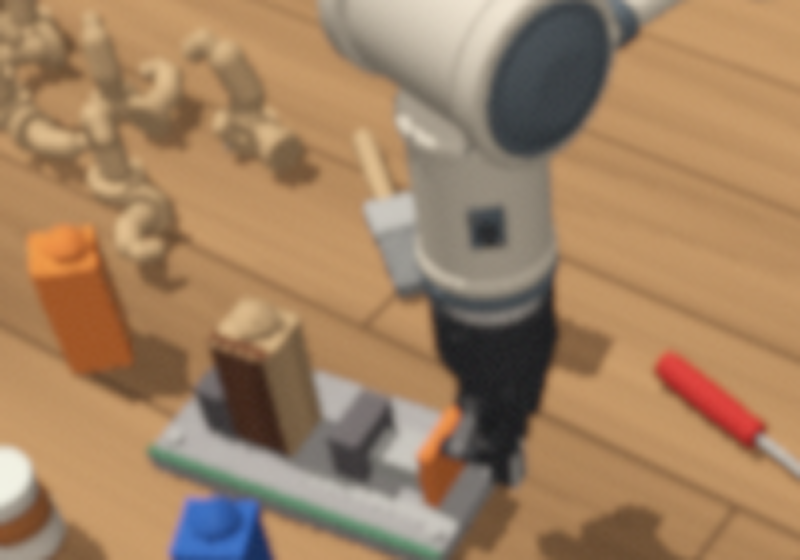

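View pics/d7.png

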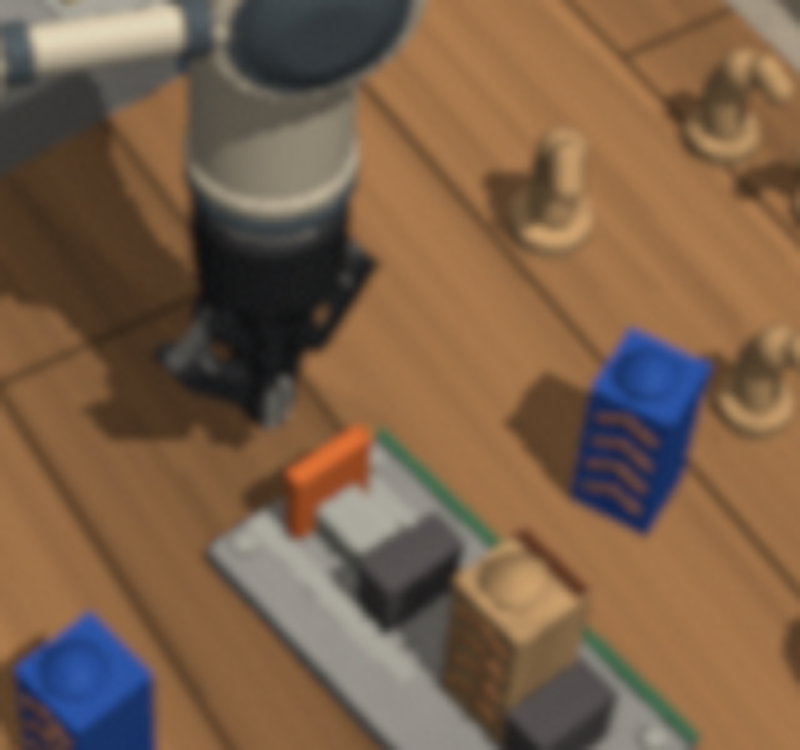

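```bash
python3 -m handwheel '[{"linear":[-10,0,0],"roll":0},{"linear":[-22,0,0],"roll":0},{"linear":[-30,0,0],"roll":0},{"linear":[-34,0,0],"roll":0},{"linear":[-37,0,0],"roll":0},{"linear":[-40,0,0],"roll":0},{"linear":[-43,0,0],"roll":0},{"linear":[-46,0,0],"roll":0},{"linear":[-49,0,0],"roll":0},{"linear":[-52,0,0],"roll":0},{"linear":[-55,0,0],"roll":0},{"linear":[-58,0,0],"roll":0},{"linear":[-60,0,0],"roll":0},{"linear":[-62,0,0],"roll":0},{"linear":[-62,0,0],"roll":0}]'
python3 - <<'E'
from h import *
rel([.5,-.1,.048],.147)
crop(r.snapshot('scene'),170,60,200,140,4,'s8.png')
E
```

```text
t: 14.62
position: [0.5212, -0.1508, 0.0491]
orientation: [2.053, 2.377, -0.0]
force: [-0.5, 1.2, 0.7]
grip_width: 0.001
t 14.625 pos [ 0.5212 -0.1508  0.0491] head 0.146 -> linear [ 53.3 -13.6   1. ] roll -0.001 q [-0.34 -0.02  1.67 -0.    1.49 -0.49] F [-0.5  1.2  0.7] grip 0.001
```

View pics/s8.png

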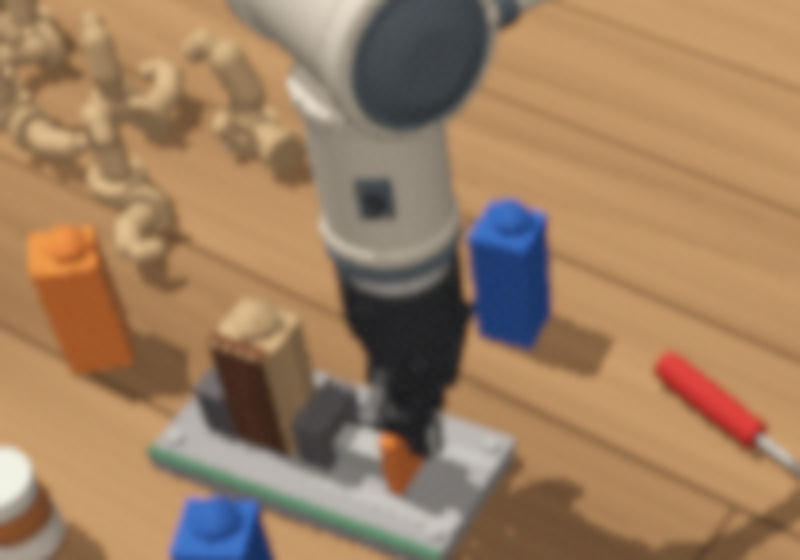

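```bash
python3 -m handwheel '[{"linear":[-1.5,0,0],"roll":0},{"linear":[-3,0,0],"roll":0},{"linear":[-4.5,0,0],"roll":0},{"linear":[-6,0,0],"roll":0},{"linear":[-6,0,0],"roll":0}]' ; python3 -m handwheel '[{"linear":[-1,0,0],"roll":0},{"linear":[-2,0,0],"roll":0},{"linear":[-2,0,0],"roll":0}]'; python3 -m handwheel '[{"linear":[-1,0,0],"roll":0},{"linear":[-2,0,0],"roll":0},{"linear":[-2,0,0],"roll":0}]'
```

```text
t: 15.3
position: [0.5221, -0.1566, 0.0491]
orientation: [2.053, 2.377, -0.0]
force: [-0.0, 1.3, -0.9]
grip_width: -0.001
t: 15.68
position: [0.5223, -0.1582, 0.0491]
orientation: [-2.053, -2.377, -0.0]
force: [0.0, 4.3, -0.8]
grip_width: 0.001
t: 16.05
position: [0.5223, -0.1583, 0.0491]
orientation: [-2.05, -2.376, -0.004]
force: [-1.7, 10.9, 2.0]
grip_width: 0.003
```

```bash
python3 -m handwheel '[{"linear":[-1,0,0],"roll":0},{"linear":[-2,0,0],"roll":0},{"linear":[-2,0,0],"roll":0},{"linear":[-2,0,0],"roll":0}]'; python3 - <<'E'
from h import *
print(r.get_state()['force'])
crop(r.snapshot('scene'),170,60,200,140,4,'s9.png');crop(r.snapshot('side'),280,150,160,150,5,'d9.png')
E
```

```text
t: 16.55
position: [0.5223, -0.1583, 0.0492]
orientation: [-2.047, -2.375, -0.007]
force: [-4.3, 18.7, 4.5]
grip_width: 0.007
[-4.316138   18.65875004  4.53560229]
```

View pics/d9.png

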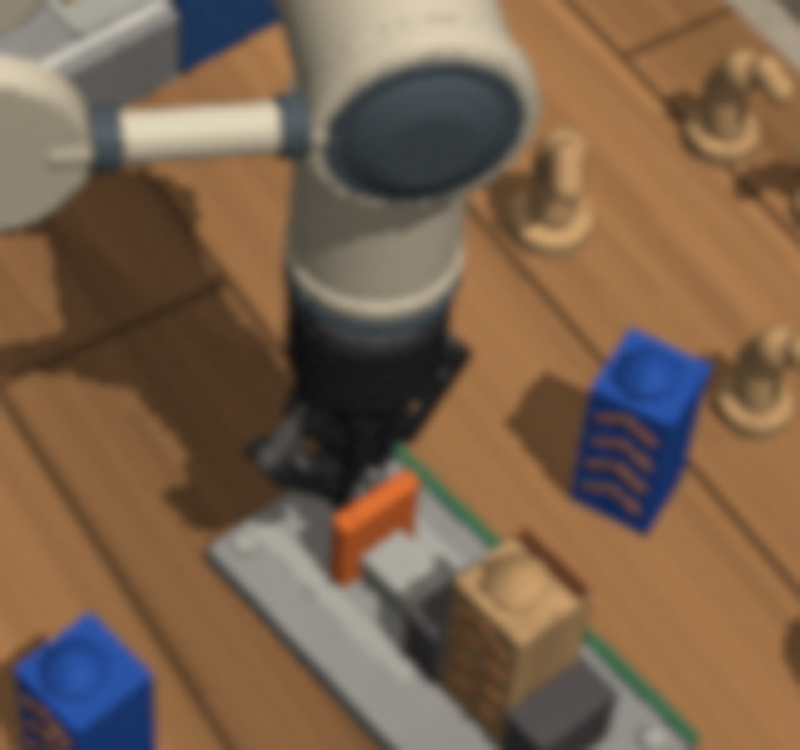

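```bash
python3 -m handwheel '[{"linear":[8,0,0],"roll":0},{"linear":[20,0,0],"roll":0},{"linear":[40,0,0],"roll":0},{"linear":[50,0,-20],"roll":0},{"linear":[50,0,-60],"roll":0},{"linear":[50,0,-120],"roll":0},{"linear":[50,0,-160],"roll":0},{"linear":[50,0,-160],"roll":0}]' 
python3 - <<'E'
from h import *
a=r.snapshot('scene');b=r.snapshot('side');cv2.imwrite('pics/scene10.png',a);cv2.imwrite('pics/side10.png',b)
crop(a,190,110,130,100,6,'s10.png');crop(b,310,220,130,110,5,'d10.png')
crop(cv2.imread('pics/w6.png'),160,120,240,130,3,'w6c.png')
E
```

```text
t: 17.65
position: [0.5172, -0.113, 0.2159]
orientation: [2.047, 2.371, 0.006]
force: [-0.2, -0.2, -0.2]
grip_width: -0.001
```

View pics/s10.png

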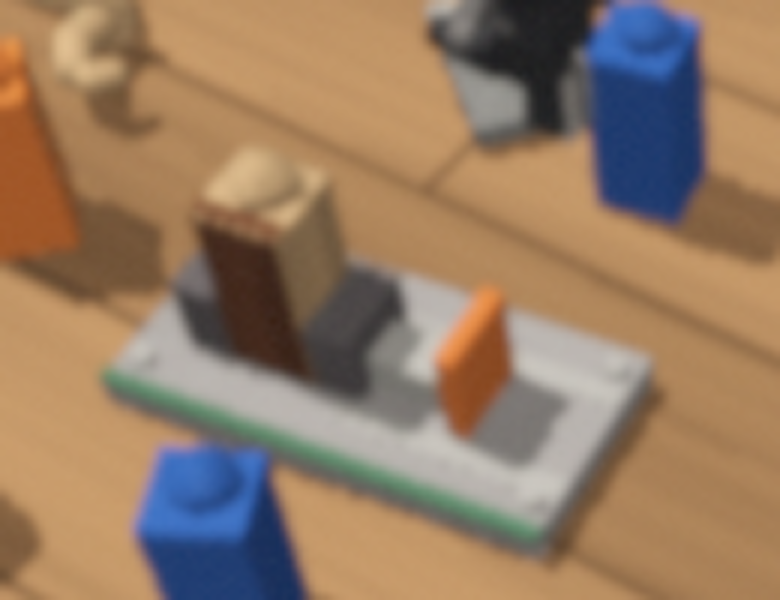

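View pics/d10.png

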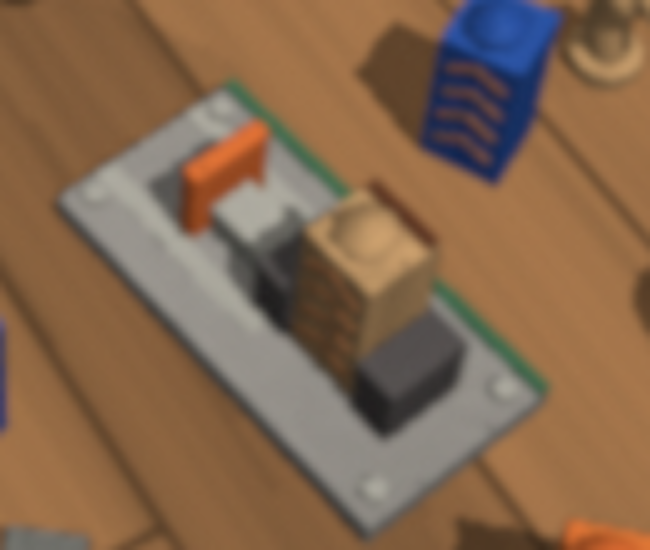

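View pics/w6c.png

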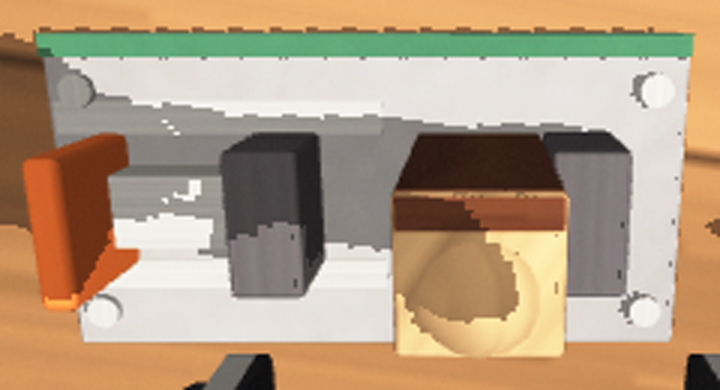

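Clamped: the jaw is shut on the blank, and the bark face is out over the green edge, centred and square. Next, the gate.

```bash
python3 - <<'E'
from h import *
g=[.6098,.2512,.122];c,s=np.cos(g[2]),np.sin(g[2]);x,y=-.065,-.07
rel([g[0]+c*x-s*y,g[1]+s*x+c*y,.21],.122)
E
```

```text
t 17.75 pos [ 0.5157 -0.1126  0.2104] head 0.146 -> linear [277.8  79.4   0.3] roll 0.024 q [-0.28 -0.11  1.47 -0.    1.78 -0.43] F [-0.4  0.  -1.1] grip -0.003
```

```bash
python3 -m handwheel '[{"linear":[55,16,0],"roll":0.024},{"linear":[115,32,0],"roll":0.024},{"linear":[175,50,0],"roll":0.024},{"linear":[230,66,0],"roll":0.024},{"linear":[265,76,0],"roll":0.024},{"linear":[278,79,0],"roll":0.024},{"linear":[278,79,0],"roll":0.024},{"linear":[278,79,0],"roll":0.024}]' 50
python3 - <<'E'
from h import *
s=r.get_state(); np.save('w11.npy',np.r_[s['position'],s['orientation']]); i=r.snapshot('wrist');cv2.imwrite('pics/w11.png',i)
rel([.5,.2,.2],.122)
E
```

```text
t: 18.75
position: [0.5532, 0.1723, 0.2089]
orientation: [2.083, 2.351, -0.002]
force: [0.5, 0.7, 0.2]
grip_width: 0.5
t 18.8 pos [0.5533 0.1723 0.2091] head 0.12 -> linear [ 33.9 -49.6   9.1] roll -0.002 q [ 0.24  0.03  1.33 -0.    1.78  0.12] F [ 0.4  0.5 -0.3] grip 0.501
```

View pics/w11.png

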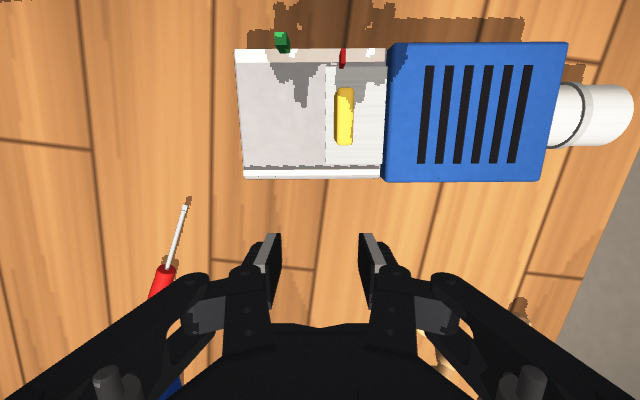

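```bash
python3 - <<'E'
from h import *
crop(cv2.imread('pics/w11.png'),225,20,195,165,4,'w11c.png')
E
```

```text
(no output)
```

View pics/w11c.png

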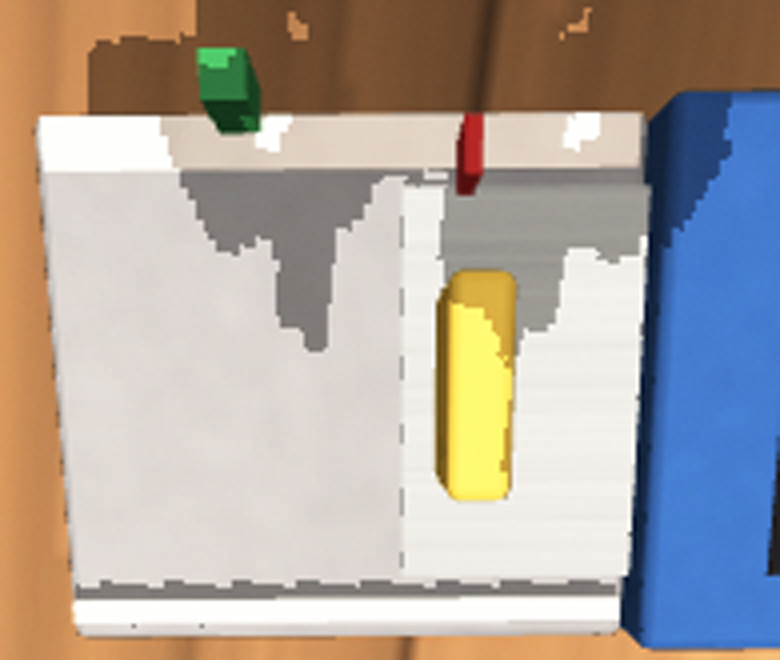

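```bash
python3 - <<'E'
from fit import *
v=np.load('w11.npy'); W=cam('wrist',dict(position=v[:3],orientation=v[3:]));k=lambda u:pc(u,225,20,4)
pts=[((40,117),(-.15,.065,.055)),((77,635),(-.15,-.065,.055)),((622,633),(0,-.065,.055)),((643,113),(0,.065,.055)),((685,92),(0,.065,.075)),((645,648),(0,-.065,.075))]
for fz in (0,1):
  g,e=fit([(W,k(u),L) for u,L in pts],[.61,.25,.12],fz); print(g,e.tolist())
g,e=fit([(W,k(u),L) for u,L in pts],[.61,.25,.12])
c,s=np.cos(g[2]),np.sin(g[2])
def loc(X): d=np.array(X)[:2]-g[:2]; return np.round([c*d[0]+s*d[1],-s*d[0]+c*d[1]],4)
for n,u,z in [('mark top L',(197,58),.087),('mark top R',(247,58),.087),('mark foot L',(219,132),.055),('mark foot R',(259,132),.055),('ptr top L',(466,116),.085),('ptr top R',(484,116),.085),('ptr foot L',(457,192),.059),('R',(474,192),.059),('h',(447,385),.115),('h',(515,385),.115),('h',(481,270),.115),('h',(481,498),.115),('gate front edge',(403,385),.058)]: print(n,loc(at_z(W,k(u),z)),at_z(W,k(u),z)[:2])
E
```

```text
[0.61145216 0.24983814 0.12154108] [[0.8, 1.5], [0.0, 1.2], [1.2, 1.7], [4.2, 0.5], [0.9, 0.8], [0.4, 2.1]]
[ 0.61102647  0.25051385  0.12609027 -0.00471207] [[0.0, 0.3], [1.1, 0.3], [0.2, 0.2], [2.4, 0.1], [2.9, 0.3], [1.4, 0.4]]
mark top L [-0.1062  0.068 ] [0.49778159 0.30444218]
mark top R [-0.0956  0.068 ] [0.50831826 0.30572873]
mark foot L [-0.1063  0.0604] [0.49859904 0.29694029]
mark foot R [-0.0966  0.0604] [0.50820706 0.29811368]
ptr top L [-0.0487  0.0573] [0.55613393 0.3008275 ]
ptr top R [-0.0448  0.0573] [0.5600046  0.30130019]
ptr foot L [-0.0487  0.0465] [0.55745721 0.29005574]
R [-0.0446  0.0465] [0.56153955 0.29055438]
h [-0.0537  0.0011] [0.55805754 0.244449  ]
h [-0.0398  0.0011] [0.57185694 0.24613545]
h [-0.0473  0.0231] [0.56174577 0.26701615]
h [-0.0461 -0.0216] [0.5682883  0.22276057]
gate front edge [-0.0615  0.0017] [0.55020321 0.24406034]
```

```bash
python3 -c "
from h import *
rel([.565,.2453,.077],.122)"
```

```text
t 18.8 pos [0.5533 0.1723 0.2091] head 0.12 -> linear [ 71.2  20.4 132.1] roll -0.002 q [ 0.24  0.03  1.33 -0.    1.78  0.12] F [ 0.4  0.5 -0.3] grip 0.501
```

```bash
python3 -m handwheel '[{"linear":[35,10,0],"roll":0},{"linear":[71,20.5,0],"roll":0},{"linear":[71,20.5,0],"roll":0},{"linear":[71,20.5,35],"roll":0},{"linear":[71,20.5,70],"roll":0},{"linear":[71,20.5,100],"roll":0},{"linear":[71,20.5,120],"roll":0},{"linear":[71,20.5,130],"roll":0},{"linear":[71,20.5,132],"roll":0},{"linear":[71,20.5,132],"roll":0}]' 50
python3 - <<'E'
from h import *
rel([.565,.2453,.077],.122)
crop(r.snapshot('scene'),330,180,130,110,6,'s12.png');crop(r.snapshot('side'),230,70,140,120,5,'d12.png')
E
```

```text
t: 20.05
position: [0.5656, 0.2468, 0.0785]
orientation: [2.081, 2.352, 0.003]
force: [0.1, -0.3, 0.3]
grip_width: 0.5
t 20.05 pos [0.5656 0.2468 0.0785] head 0.122 -> linear [-1.4 -0.8  1.5] roll -0.0 q [ 0.36  0.16  1.43 -0.    1.55  0.23] F [ 0.1 -0.3  0.3] grip 0.5
```

View pics/s12.png

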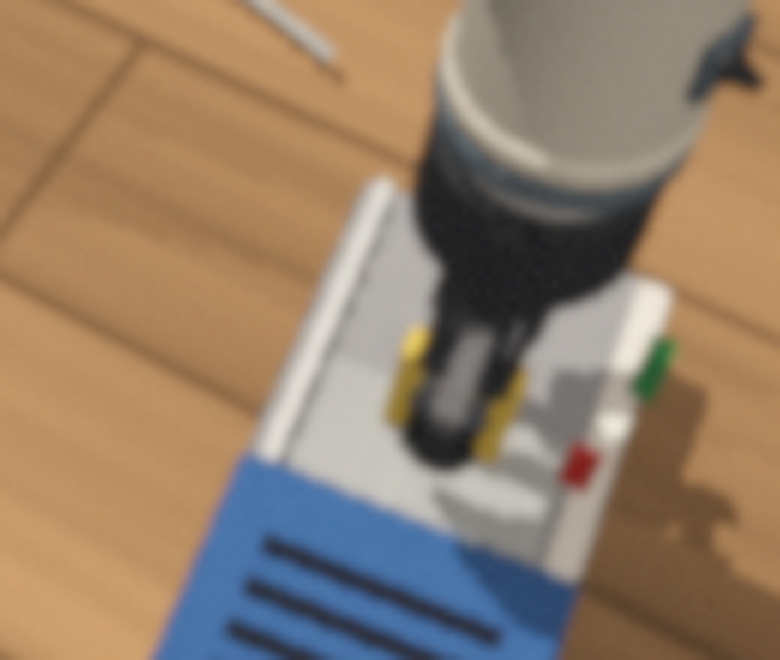

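View pics/d12.png

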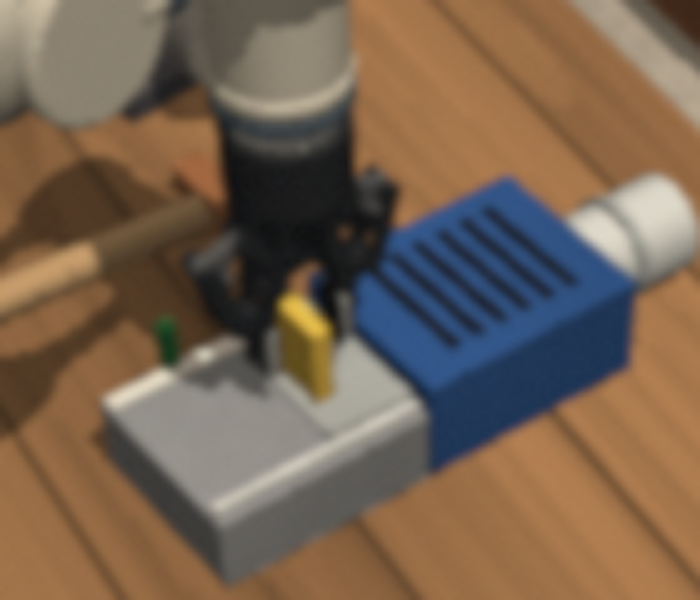

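The fingers straddle the yellow plate in both views. I'll grip it and pull.

```bash
python3 -m handwheel '[{"linear":[0,0,1],"roll":0},{"linear":[0,0,1],"roll":0},{"linear":[0,0,1],"roll":0},{"linear":[0,0,1],"roll":0},{"linear":[0,0,1],"roll":0},{"linear":[0,0,1],"roll":0}]' 0 90
python3 -m handwheel '[{"linear":[0,-5,0],"roll":0},{"linear":[0,-12,0],"roll":0},{"linear":[0,-20,0],"roll":0},{"linear":[0,-28,0],"roll":0},{"linear":[0,-36,0],"roll":0},{"linear":[0,-44,0],"roll":0},{"linear":[0,-50,0],"roll":0},{"linear":[0,-54,0],"roll":0},{"linear":[0,-54,0],"roll":0},{"linear":[0,-54,0],"roll":0}]'
python3 - <<'E'
from h import *
s=r.get_state(); np.save('w13.npy',np.r_[s['position'],s['orientation']]); i=r.snapshot('wrist');cv2.imwrite('pics/w13.png',i)
rel([.565,.2453,.077],.122)
crop(r.snapshot('scene'),330,160,130,110,6,'s13.png');crop(r.snapshot('side'),230,70,140,120,5,'d13.png')
E
```

```text
t: 20.9
position: [0.5652, 0.2468, 0.0767]
orientation: [2.082, 2.353, 0.001]
force: [-0.5, 0.7, 4.2]
grip_width: 0.155
t: 22.15
position: [0.5138, 0.2403, 0.0767]
orientation: [2.08, 2.349, 0.008]
force: [12.5, 0.7, -1.2]
grip_width: 0.158
t 22.2 pos [0.5138 0.2403 0.0767] head 0.121 -> linear [-1.2 51.4  0. ] roll -0.001 q [ 0.38  0.02  1.58 -0.    1.54  0.26] F [12.   1.3  0.1] grip 0.153
```

View pics/w13.png

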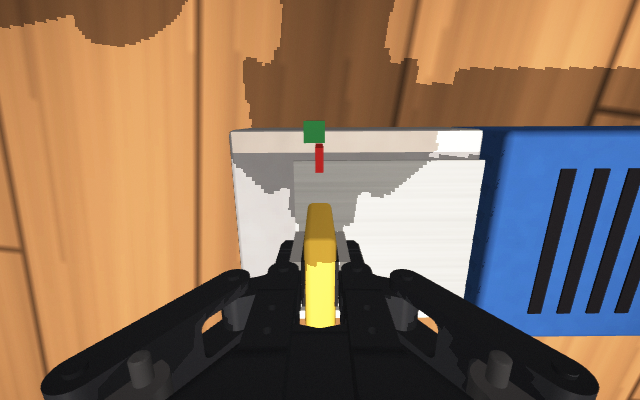

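View pics/s13.png

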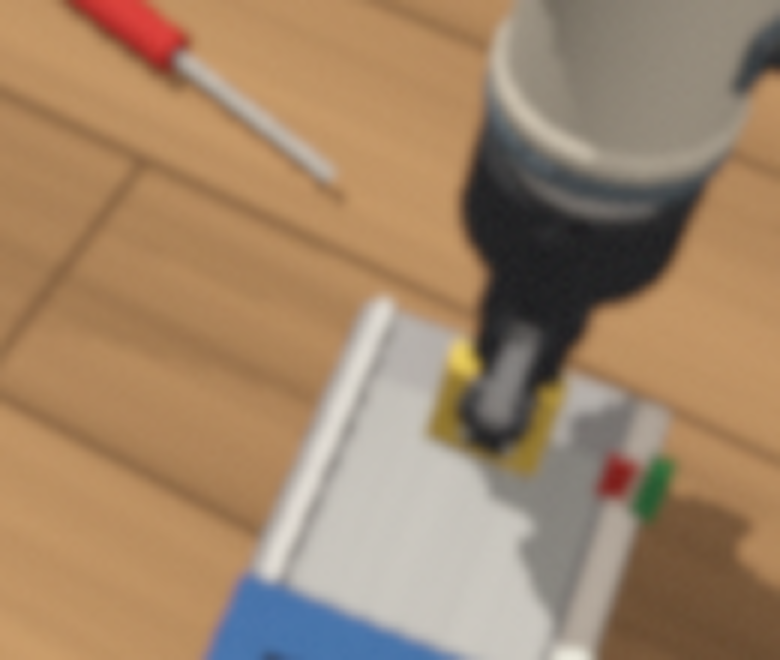

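View pics/d13.png

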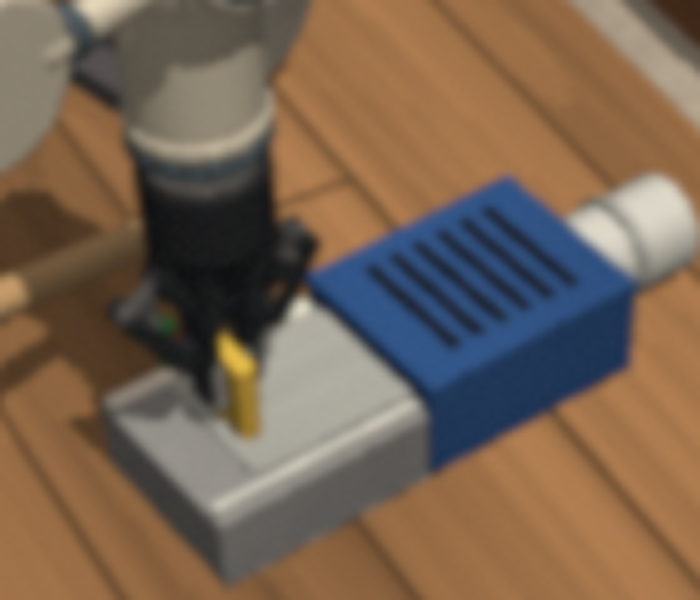

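```bash
cat > chk.py <<'E'
from fit import *
import sys
def chk(img,v):
    W=cam('wrist',dict(position=v[:3],orientation=v[3:]))
    hsv=cv2.cvtColor(img,cv2.COLOR_BGR2HSV)
    roi=np.zeros(img.shape[:2],bool); roi[100:200,260:380]=1
    gm=(hsv[...,0]>40)&(hsv[...,0]<85)&(hsv[...,1]>100)&roi; rm=((hsv[...,0]<6)|(hsv[...,0]>174))&(hsv[...,1]>150)&roi
    yw=.1215; c,s=np.cos(yw),np.sin(yw)
    lx=lambda X: (c*X[0]+s*X[1])*1000
    for n,m in (('mark',gm),('ptr',rm)):
        ys,xs=np.nonzero(m); print(n,xs.min(),xs.max(),ys.min(),ys.max(),len(xs))
    ys,xs=np.nonzero(gm); cg=[(xs.min()+xs.max())/2,(ys.min()+ys.max())/2]
    ys,xs=np.nonzero(rm); cr=[(xs.min()+xs.max())/2,ys.min()]
    a,b=lx(at_z(W,cg,.087)),lx(at_z(W,cr,.085)); print('mark x',a,'ptr',b,'ptr-mark',b-a)
E
python3 - <<'E'
from chk import *
chk(cv2.imread('pics/w13.png'),np.load('w13.npy'))
crop(cv2.imread('pics/w13.png'),270,100,100,90,8,'w13c.png')
E
```

```text
mark 303 324 121 142 469
ptr 315 322 144 172 217
mark x 535.9861627946595 ptr 538.3115435976189 ptr-mark 2.32538080295933
```

View pics/w13c.png

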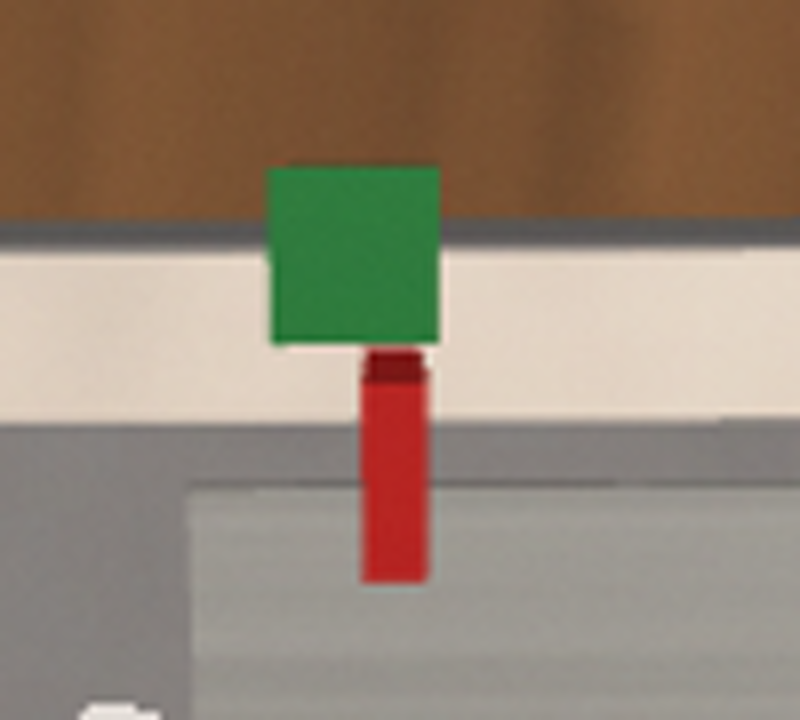

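```bash
python3 -m handwheel '[{"linear":[0,-1.2,0],"roll":0},{"linear":[0,-2.5,0],"roll":0},{"linear":[0,-2.5,0],"roll":0},{"linear":[0,-2.5,0],"roll":0}]'
python3 - <<'E'
from chk import *
s=r.get_state(); i=r.snapshot('wrist'); cv2.imwrite('pics/w14.png',i); chk(i,np.r_[s['position'],s['orientation']])
crop(i,270,100,100,90,8,'w14c.png')
a=r.snapshot('scene');b=r.snapshot('side');cv2.imwrite('pics/scene14.png',a);cv2.imwrite('pics/side14.png',b)
E
```

```text
t: 22.8
position: [0.5114, 0.24, 0.0767]
orientation: [2.08, 2.349, 0.008]
force: [11.8, 1.7, 0.1]
grip_width: 0.154
mark 308 329 121 142 465
ptr 315 322 144 172 218
mark x 535.9054597572771 ptr 535.9123406708374 ptr-mark 0.006880913560280533
```

View pics/w14c.png

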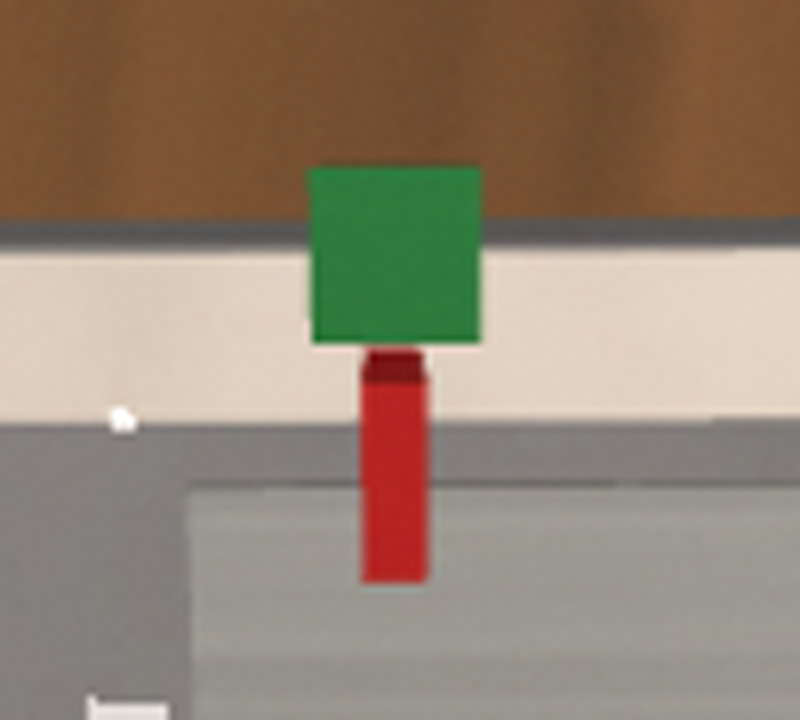

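View pics/scene14.png

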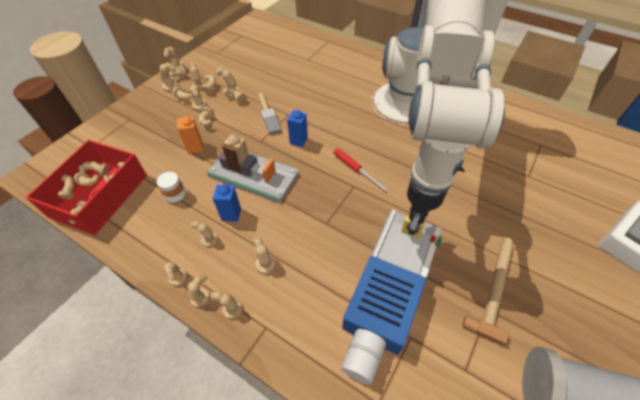

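View pics/side14.png

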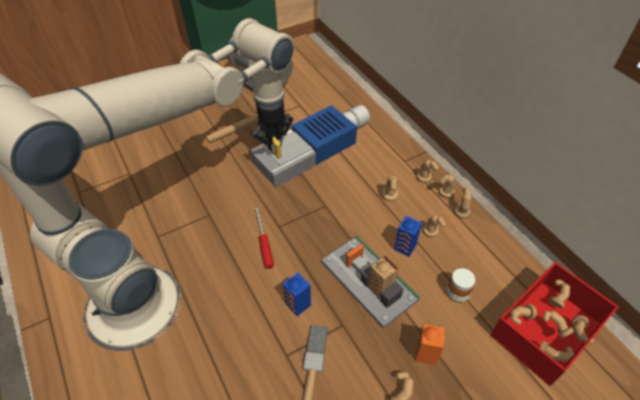

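The red pointer, columns 315–322, is centred under the green mark, columns 308–329. The blank stays clamped at scene (235,152) with the bark towards the green edge, and the other loose things are where they were. I'll hand in now.

```bash
python3 -c "
from plant import r
r.finish_job(); s=r.get_state(); print(s['t'],s['position'],s['force'],s['grip_width'])"
```

```text
the job is handed in; nothing more can be done
the job is handed in; nothing more can be done
```

I did the job in the order asked and handed it in at about 23 s, with the gripper still holding the gate out.

- **Blank:** I lifted it clear of the jaws and turned it about 111° (it started about 20° skewed). I set it back upright with the bark face over the green edge and let go. The camera views showed it square and centred in the jaws to about 1–2 mm.
- **Sliding jaw:** I pushed it in by its orange pad until the motion stopped and the force rose to about 19 N. It stopped within 1 mm of where the pad should be when shut on the blank. After I backed off, both fixed cameras showed the blank still clamped between both jaws.
- **Gate:** I gripped the yellow handle and pulled. The first pull stopped 2.3 mm short because the arm gives slightly against the spring, so I pulled a little more. The wrist camera then put the pointer level with the mark to within about 0.1 mm, with the spring pulling back at about 12 N and the grip steady.
- **Other loose things:** by eye, nothing else had moved between the first and last pictures.

**Disagreements:**
- The fixed cameras and the wrist camera disagreed by about 3 mm on where the holder is. I used the wrist readings, and the placement checks agreed with them.
- The network's first guess for the blank in the scene picture was a blue look-alike. I located the blank from the pictures instead.
- No state reading came back after hand-in, so I have no check of that last second.

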